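# Latch a casting mould shut

### The job

Close the open side of the two-part plaster mould with the longer of the two loose latch plates, the same way its neighbour is fitted: tilt it to hook its wide eye under the head of the stud, lower it level over the turn-button, then give the button a quarter turn so that it crosses the slot and locks the plate down. Feel your way and never force it, for the fittings are only set in plaster. Leave the shorter plate and everything else on the table where it is.

Things in the scene. Friction and masses are not known exactly. Their poses are not given: they have to be found in the camera images.
- mould: Fixed white plaster two-part mould, 220 (x) x 260 (y) x 120 mm high. Origin: centre of its underside, z up. Seam along y at x = 0, 72 mm pouring hole in the middle of the top. Two latch lanes run along x: y = +80 mm is open (the job); y = -80 mm is already closed by an identical fixed plate, the example, its grip rising to z = 165 mm. Studs near x = -65 mm (robot's side), turn-buttons at x = +65 mm.
- fitted_place (a point): Where the fitted longer plate's origin belongs: on the mould's top, at (0, 80, 120) mm in the mould, the plate's x axis along the mould's x. There the eye's end bar lies under the stud's head, 0.5 to 8 mm short of its neck, and the slot has 2 mm play either way in x on the button's collar.
- stud_mark (a point): Fixed point, (-65, 80, 138) mm in the mould, level with the stud head's top. The stud's axis is within -1.5 to +6 mm of it along the mould's x: it is clamped fast wherever it was last set in its adjusting slot, so find its neck by touch or sight. Round head 44 mm across, 5 mm thick; below it a neck 16 mm across leaves 13 mm between head and mould.
- turn_button (a joint): Angle (rad) of the open lane's turn-button about the vertical. 0: its bar lies along the mould's y, in line with the plate's slot (open; starts within 0.1). About +1.57 or -1.57, either way (stops at 1.62): its bar lies along the mould's x, across the slot (locked). It stays where it is left (friction 0.06 N m).
- button_top (a point): Centre of the turn-button's top, on its axis, at (65, 80, 149.5) mm in the mould; turns with the button. Steel bar 40 mm long (along the point's y), 10 mm thick (x), 22 mm high, its underside 7.5 mm above the mould. Under it a collar 18 mm across, tapered to 12 mm at the top, fills the plate's slot.
- latch_plate: The longer loose latch plate: steel, 173 x 68 x 5 mm, about 0.38 kg, lying flat, grip up. Origin in the plane of its underside, under the grip; x along the plate, from the eye's end bar (x = -87 to -75 mm) to the slot end (x = 86 mm); z up. Welded upright grip at the origin: 12 mm thick in x, 36 mm wide in y, from z = 5 to 45 mm.
- plate_eye (a point): Centre of the longer plate's eye, at (-57.5, 0, 0) mm in that plate: an oblong opening from x = -75 to -40 mm, 52 mm wide in y, its corners bevelled by 5 mm. Too short (35 mm) to pass the stud's head level: tilted 25 to 35 degrees, eye end down, the end bar goes down on the -x side of the head, slides in +x under it to the neck, and the plate then swings level about it, moving back to its fitted place before the slot is down on the collar.
- plate_slot (a point): Centre of the longer plate's cross slot, at (65, 0, 0) mm in that plate: an opening from x = 54 to 76 mm, 52 mm wide in y.
- short_plate: The shorter latch plate of another mould, 145 x 68 x 5 mm, of the same make with the same grip; it does not fit. Origin under its grip. Leave it.
- cup: Loose clay cup, 76 mm across, 85 mm high; origin at the centre of its foot. Leave it.
- rib: Loose wooden rib, a flat board 65 x 125 x 7 mm; origin at its underside's centre. Leave it.
- wood_tool: Loose wooden spatula, 190 mm long, lying flat. Leave it.
- slip_jug: Loose white jug with a handle, 96 mm across, 120 mm high; origin at the centre of its foot. Leave it.
Things that resemble listed ones, but are neither listed nor needed, are in the scene too. Leave any blue or yellow look-alike of the latch_plate alone.

How it is judged:
On the way, in this order (a step that is already met when the one before it is completed fails the run):
1. the longer plate lies level on the mould in the open lane, its eye under the stud's head and its slot over the turn-button (x of latch_plate in the frame of mould between -0.006 and 0.006 m and y of latch_plate in the frame of mould between 0.068 and 0.092 m and z of latch_plate in the frame of mould between 0.116 and 0.1235 m and angle between latch_plate's own z axis and vertical below 0.05 rad and x of plate_eye in the frame of mould below -0.03 m and value of joint turn_button between -0.5 and 0.5 rad), for 0.2 s.
2. the turn-button is turned across the slot, the plate still in place (x of latch_plate in the frame of mould between -0.006 and 0.006 m and y of latch_plate in the frame of mould between 0.068 and 0.092 m and z of latch_plate in the frame of mould between 0.116 and 0.1235 m and angle between latch_plate's own z axis and vertical below 0.05 rad and x of plate_eye in the frame of mould below -0.03 m and (value of joint turn_button above 1.2 rad or value of joint turn_button below -1.2 rad)), for 0.2 s.
At the end, for the whole second after the job is handed in: The longer plate lies flat (within 3 degrees) on the mould in the open lane, eye at the stud, within 6 mm of its fitted place in x, 12 mm in y and 3.5 mm in height, at rest and let go; the turn-button stands at least 1.2 rad from open, either way (all of step 2 and linear speed of latch_plate below 0.01 m/s); the robot touches nothing.
It fails at once if the shorter plate, the cup, the rib, the wooden tool or the jug is moved more than 40 mm (distance of any of short_plate, cup, rib, wood_tool, slip_jug from where it was at the start of the episode above 0.04 m).
It fails at once if the plate is forced: it presses on the mould, its stud or button with over 40 N (contact force between latch_plate and mould above 40 N).
It also fails if it takes over 54 s, if anything falls off the work surface, if the arm or the gripper's body presses on something with over 40 N, if the wrist force passes 120 N, or if a joint passes its speed limit or range.

### The arm

A 6-joint arm with a two-finger parallel gripper is mounted at the origin on the work surface. World frame = base frame: x ahead of the robot, y to its left, z up, the work surface at z = 0. Lengths are in m, angles in rad, forces in N, time in s.
With the tool pointing down it reaches from about 0.3 to 0.75 m from the base axis. Payload 8.5 kg.
Tool frame: the origin (TCP) lies midway between the tips of the shut fingers; the grasp point (between the pads) lies 19 mm behind it (robot.grasp_offset is the distance from the TCP to the grasp point, in m); z points along the fingers, y is the direction in which the jaws open and shut (so a half turn about z gives the same grasp; the last joint's range is limited). The gripper opens to 88 mm and grips with 3 to 60 N. Pads are 18 mm wide; open, the fingers measure 123 mm over their backs; the gripper's body (75 mm by 187 mm) begins 45 mm behind the grasp point.
Start: joints at [0.947, 0.381, 1.297, -0, 1.464, -0.215], TCP at [0.219, 0.505, 0.218] pointing down, gripper open.
Joint ranges: [-3.11, 3.11], [-0.89, 2.33], [0.22, 2.48], [-1.42, 4.56], [0.17, 2.85], [-2.88, 2.88]. Speed limits (rad/s): [2.39, 2.39, 3.14, 3.14, 3.14, 3.14].

### API

Orientations are given as a 3x3 rotation matrix whose columns are the frame's x, y, z axes.
In Python, from rig import robot gives the robot as it stands. The module is installed in compiled form; this text tells all that it offers.
- The arm moves only by the tool step_arm, never from a script. Its argument "increments" is a list of rows, each a list of 3 entries, a list of its own where there are three numbers: the shift along the tool's x, y, z in m, then the turn, a rotation vector about the tool's x, y, z in degrees, then the opening, from -1 (shut) to 1 (fully open), so that 0 is half open. In form: [[[tx, ty, tz], [rx, ry, rz], jaw], ...]. A call has 1 to 5 rows; each row shifts and turns the commanded pose from where the row before left it, along the tool's axes as they then stand; what a row does not reach is not made up. A row lasts 1/12 s, in which the tool goes at most 41.7 mm and 7.16 degrees, less where a joint would pass 70% of its speed; a pose out of reach is approached as far as the arm can. A call with a gripper value outside its range is refused whole. The fingers move at their own pace and stop on an object; the grip force is fixed at half the most. Time passes only in rows, so rows that do not move let the fingers close. It gives the time, the measured TCP pose, the force and the opening at its end, in the units of the state.
- robot.observe(): the state, without advancing time (a new reading comes with each control period).
- robot.grab_frame(name): name is "scene" or "top" or "wrist"; returns a dict with "img" (384x512x3 uint8, red, green, blue), "fx", "fy", "cx", "cy" (pixels), "R" (3x3) and "t" (3): a world point X has camera coordinates R X + t. Camera axes: x right, y down, z forward; pixel columns grow to the right and rows downward; lengths in m; the calibration is good to about 2 mm. A picture is of the moment at which its call begins. There is no depth.
- robot.hand_in(): hands the job in, once; it reports no verdict.
The state is a dict: "t": time; "joints": joint angles; "joint_velocities": joint speeds; "effort": joint torques, N m; "eef_pos": TCP position; "orientation": TCP orientation; "wrist_force": force on the tool from outside, world axes, zero at the start; "torque": the same for the moment, N m; "width": opening from 0.0 (shut) to 1.0 (fully open).
Only numpy, scipy, OpenCV 4.12 (cv2) and the standard library are available. Lean on these libraries where they do the work, as an engineer would, in place of code of your own. Each camera call takes 0.05 s, during which the arm holds its last target. There are 200 camera calls.

## Working session

There is one attempt and no reset: what is moved stays moved. The work goes in short steps, Python scripts to look and compute and a tool call to move; the robot and the scene stay as the last step left them, time stands still between calls to the robot, and variables do not carry over. Pictures are saved under pics/ and viewed, about 8 in all and at most 12, crops included, and the job is handed in when it is done.

Besides the shell and the picture viewer there is one more tool, called after "Request:" as name(argument=value, ...), one argument or row to a line, values as JSON. step_arm: Moves the arm, as the interface text tells. Its arguments: {"type":"object","properties":{"increments":{"type":"array"}},"required":["increments"]}

```bash
mkdir -p pics
python3 - <<'E'
from rig import robot
import cv2,numpy as np,pickle
o=robot.observe();print({k:np.round(v,3).tolist() for k,v in o.items()})
F={}
for n in("scene","top"):
    f=robot.grab_frame(n);F[n]=f
    cv2.imwrite(f"pics/{n}0.png",cv2.resize(f["img"][:,:,::-1],None,fx=1.5,fy=1.5,interpolation=cv2.INTER_CUBIC))
    print(n,f["fx"],f["fy"],f["cx"],f["cy"],np.round(f["R"],4).tolist(),np.round(f["t"],4), (-f["R"].T@f["t"]).round(3))
pickle.dump(F,open("f0.pkl","wb"))
E
```

```text
{'t': 0.0, 'joints': [0.947, 0.381, 1.298, -0.0, 1.464, -0.215], 'joint_velocities': [-0.001, -0.0, -0.001, -0.001, 0.0, -0.0], 'effort': [0.0, -43.792, -22.456, 0.071, 0.035, -0.0], 'eef_pos': [0.218, 0.504, 0.217], 'orientation': [[-0.918, 0.397, -0.001], [0.397, 0.918, -0.001], [0.0, -0.001, -1.0]], 'wrist_force': [0.159, -0.843, 0.405], 'torque': [-0.067, 0.0, -0.047], 'width': 0.998}
scene 415.5513288495046 415.5513288495046 261.47603279438806 197.77617120608085 [[-0.7955, 0.606, 0.0002], [0.5226, 0.6862, -0.5059], [-0.3068, -0.4023, -0.8626]] [ 0.3182 -0.2857  2.0494] [1.031 0.828 1.623]
top 402.74710340752534 402.74710340752534 260.1284388029231 190.0648370660374 [[0.0073, -0.9999, 0.0153], [-0.9962, -0.0086, -0.0869], [0.087, -0.0146, -0.9961]] [0.088  0.5057 1.6767] [0.357 0.117 1.713]
```

View pics/scene0.png

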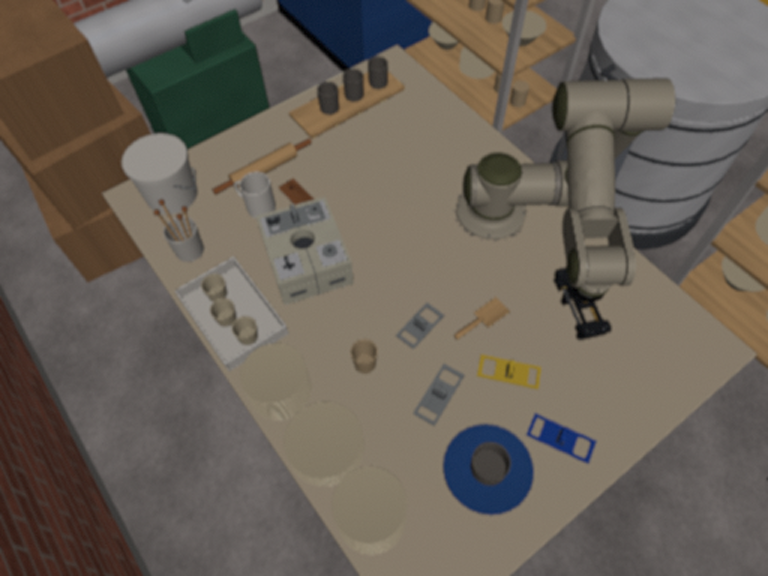

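View pics/top0.png

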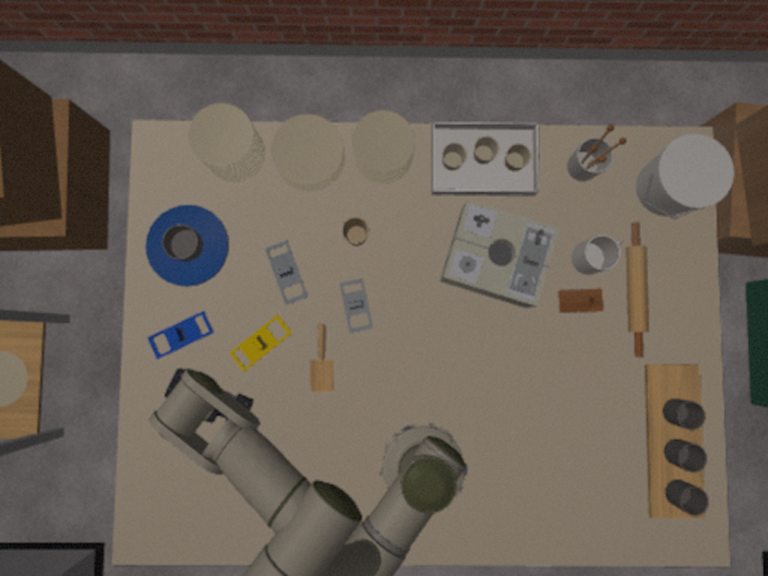

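The top view (1.5x scale) shows the longer plate at about (286,271), the shorter plate at (356,305), and the mould at (500,255). The open lane is on the mould's left, with the stud at (466,264) and the button at (482,220). Next I'll look at crops from both cameras.

```bash
cat > h.py <<'E'
import numpy as np,cv2
def px2w(f,u,v,z):
    R,t=f["R"],f["t"];c=-R.T@t
    d=R.T@np.array([(u-f["cx"])/f["fx"],(v-f["cy"])/f["fy"],1.])
    return c+d*(z-c[2])/d[2]
def w2px(f,X):
    p=np.asarray(X)@f["R"].T+f["t"];return np.stack([f["fx"]*p[...,0]/p[...,2]+f["cx"],f["fy"]*p[...,1]/p[...,2]+f["cy"]],-1)
def crop(f,u0,v0,w,h,s):
    return cv2.resize(np.ascontiguousarray(f["img"][v0:v0+h,u0:u0+w,::-1]),None,fx=s,fy=s,interpolation=cv2.INTER_CUBIC)
E
python3 - <<'E'
from h import *
import pickle
F=pickle.load(open("f0.pkl","rb"))
T=F["top"];S=F["scene"]
a=np.hstack([crop(T,290,130,84,76,4.7),crop(T,165,150,84,76,4.7)])
b=np.hstack([crop(S,165,130,84,76,4.7),crop(S,250,225,84,76,4.7)])
im=np.vstack([a,b]);print(im.shape);cv2.imwrite("pics/crop0.png",im)
for n,u,v,z in[("c1",466,203,.12),("c2",556,222,.12),("c3",538,306,.12),("c4",442,278,.12),("hole",501,251,.12),("stud",466,264,.138),("but",482,220,.15),("plate",286,271,.005),("pl top",280,242,.005),("pl bot",293,302,.005),("cup",356,230,.08),("short",356,305,0)]:
    print(n,px2w(T,u/1.5,v/1.5,z).round(3))
E
```

```text
(714, 790, 3)
c1 [ 0.719 -0.108  0.12 ]
c2 [ 0.67 -0.35  0.12]
c3 [ 0.444 -0.299  0.12 ]
c4 [ 0.516 -0.044  0.12 ]
hole [ 0.59  -0.202  0.12 ]
stud [ 0.552 -0.105  0.138]
but [ 0.668 -0.146  0.15 ]
plate [0.544 0.388 0.005]
pl top [0.627 0.406 0.005]
pl bot [0.456 0.366 0.005]
cup [0.65  0.187 0.08 ]
short [0.449 0.188 0.   ]
```

View pics/crop0.png

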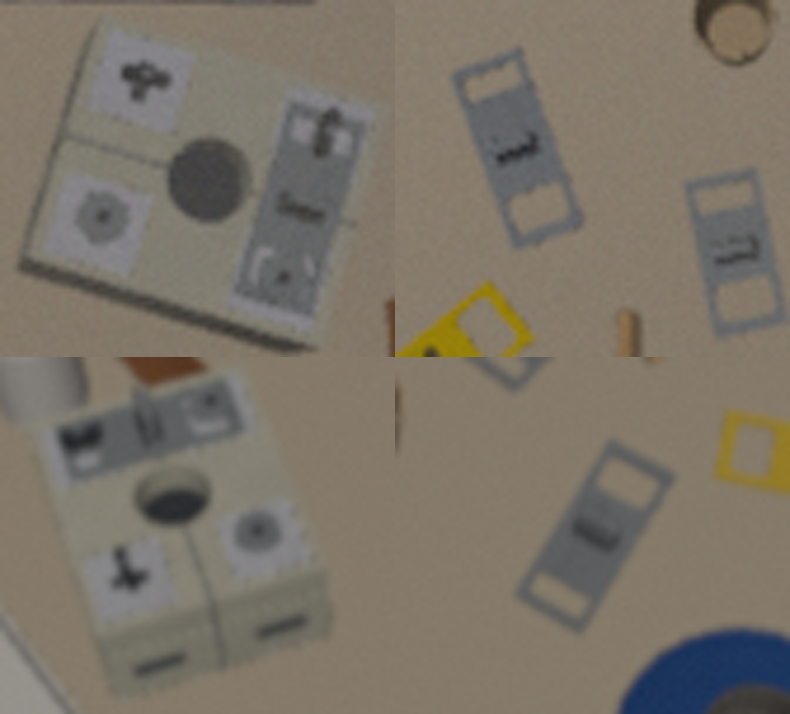

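The eye, which is the larger opening, faces the robot, and plate +x points away from it. I'll write a small row planner and go above the plate.

```bash
cat >> h.py <<'E'
from scipy.spatial.transform import Rotation as Ro, Slerp
def toolR(yaw,tilt):   # deg; tool y along plate x, tilt = eye end down
    c,s=np.cos(np.radians(yaw)),np.sin(np.radians(yaw))
    B=np.array([[-s,c,0],[c,s,0],[0,0,-1.]])   # cols x=plate y, y=plate x, z=down
    return B@Ro.from_euler('x',-tilt,degrees=True).as_matrix()
def plan(p,R,p2,R2,n,jaw):
    """print rows from pose to pose"""
    p=np.array(p,float);R=np.array(R);p2=np.array(p2,float)
    sl=Slerp([0,1],Ro.from_matrix([R,R2]));rows=[];q=p.copy();C=R.copy()
    for i in range(1,n+1):
        tgt=p+(p2-p)*i/n
        sh=(C.T@(tgt-q)).round(4);rv=Ro.from_matrix(C.T@sl(i/n).as_matrix()).as_rotvec(degrees=True).round(2)
        rows.append([sh.tolist(),rv.tolist(),jaw]);q=q+C@sh;C=C@Ro.from_rotvec(rv,degrees=True).as_matrix()
    for k in range(0,n,5):print(str(rows[k:k+5]).replace(" ",""))
    print("end",q.round(4),"max step",max(np.linalg.norm(r[0]) for r in rows),max(np.linalg.norm(r[1]) for r in rows))
    return q,C
E
python3 - <<'E'
from h import *
from rig import robot
o=robot.observe()
q,C=plan(o["eef_pos"],o["orientation"],[.544,.388,.2],toolR(13.2,0),10,1)
f=robot.grab_frame("wrist");R,t=f["R"],f["t"];c=-R.T@t
print("cam in tool",(np.array(o["orientation"]).T@(c-o["eef_pos"])).round(3),(R@np.array(o["orientation"])).round(2).tolist(),f["fx"])
E
```

```text
[[[-0.0345,0.0023,0.0017],[-0.01,0.0,5.34],1],[[-0.0341,0.0054,0.0017],[-0.0,0.0,5.34],1],[[-0.0335,0.0086,0.0017],[-0.01,0.01,5.33],1],[[-0.0326,0.0117,0.0017],[-0.01,-0.0,5.34],1],[[-0.0313,0.0147,0.0016],[-0.01,0.0,5.34],1]]
[[[-0.0298,0.0175,0.0017],[-0.0,0.0,5.34],1],[[-0.028,0.0202,0.0017],[-0.01,0.0,5.33],1],[[-0.0261,0.0227,0.0017],[-0.01,0.01,5.34],1],[[-0.0238,0.0251,0.0017],[-0.01,-0.0,5.34],1],[[-0.0214,0.0271,0.0017],[-0.0,0.0,5.34],1]]
end [0.544 0.388 0.2  ] max step 0.03467765851380395 5.340018726558925
cam in tool [ 0.078 -0.    -0.167] [[0.0, 1.0, -0.0], [-0.95, 0.0, -0.31], [-0.31, 0.0, 0.95]] 285.05982815779936
```

Request:
step_arm(
  increments=[
    [[-0.0345, 0.0023, 0.0017], [0, 0, 5.34], 1],
    [[-0.0341, 0.0054, 0.0017], [0, 0, 5.34], 1],
    [[-0.0335, 0.0086, 0.0017], [0, 0, 5.33], 1],
    [[-0.0326, 0.0117, 0.0017], [0, 0, 5.34], 1],
    [[-0.0313, 0.0147, 0.0016], [0, 0, 5.34], 1],
  ],
)

```text
t: 0.57
eef_pos: [0.3828, 0.4456, 0.2089]
orientation: [[-0.638, 0.77, -0.0], [0.77, 0.638, -0.0], [0.0, -0.001, -1.0]]
wrist_force: [0.6, 0.3, -0.0]
width: 1.005
```

Request:
step_arm(
  increments=[
    [[-0.0298, 0.0175, 0.0017], [0, 0, 5.34], 1],
    [[-0.028, 0.0202, 0.0017], [0, 0, 5.33], 1],
    [[-0.0261, 0.0227, 0.0017], [0, 0, 5.34], 1],
    [[-0.0238, 0.0251, 0.0017], [0, 0, 5.34], 1],
    [[-0.0214, 0.0271, 0.0017], [0, 0, 5.34], 1],
  ],
)

```text
t: 0.98
eef_pos: [0.5455, 0.3873, 0.2002]
orientation: [[-0.224, 0.975, -0.001], [0.975, 0.224, -0.0], [-0.0, -0.001, -1.0]]
wrist_force: [-0.2, 0.9, 0.1]
width: 0.997
```

Request:
step_arm(
  increments=[
    [[0, 0, 0], [0, 0, 0], 1],
    [[0, 0, 0], [0, 0, 0], 1],
  ],
)

```text
t: 1.15
eef_pos: [0.5453, 0.3871, 0.1994]
orientation: [[-0.226, 0.974, -0.002], [0.974, 0.226, -0.001], [-0.0, -0.002, -1.0]]
wrist_force: [-0.8, 0.9, 0.1]
width: 1.0
```

Run:
```python
from h import *
from rig import robot
import pickle
o=robot.observe();print(o["eef_pos"],np.round(o["orientation"],3).tolist(),o["t"])
f=robot.grab_frame("wrist");pickle.dump(f,open("w1.pkl","wb"))
cv2.imwrite("pics/w1.png",crop(f,0,0,512,384,1.5))
q,C=plan(o["eef_pos"],o["orientation"],[.612,-.125,.26],toolR(-16,0),15,1)
```

```text
[0.54529074 0.38713514 0.19937399] [[-0.226, 0.974, -0.002], [0.974, 0.226, -0.001], [-0.0, -0.002, -1.0]] 1.15
[[[-0.0343,-0.0034,-0.004],[-0.01,0.0,1.94],1],[[-0.0343,-0.0022,-0.0041],[-0.0,0.01,1.94],1],[[-0.0344,-0.0011,-0.004],[-0.01,-0.0,1.94],1],[[-0.0345,0.0001,-0.004],[-0.0,0.0,1.93],1],[[-0.0344,0.0012,-0.004],[-0.01,0.0,1.94],1]]
[[[-0.0343,0.0024,-0.0041],[-0.01,0.01,1.94],1],[[-0.0343,0.0036,-0.004],[-0.0,-0.0,1.94],1],[[-0.0341,0.0048,-0.0041],[-0.01,0.0,1.94],1],[[-0.0339,0.0058,-0.004],[-0.0,0.01,1.94],1],[[-0.0337,0.0071,-0.004],[-0.01,-0.0,1.94],1]]
[[[-0.0335,0.0081,-0.0041],[-0.01,0.0,1.94],1],[[-0.0331,0.0093,-0.004],[-0.0,0.0,1.93],1],[[-0.0328,0.0105,-0.004],[-0.01,0.01,1.94],1],[[-0.0325,0.0115,-0.0041],[-0.01,-0.0,1.94],1],[[-0.032,0.0126,-0.004],[-0.0,0.0,1.94],1]]
end [ 0.612 -0.125  0.26 ] max step 0.034731253936476296 1.9400515457069691
```

View pics/w1.png

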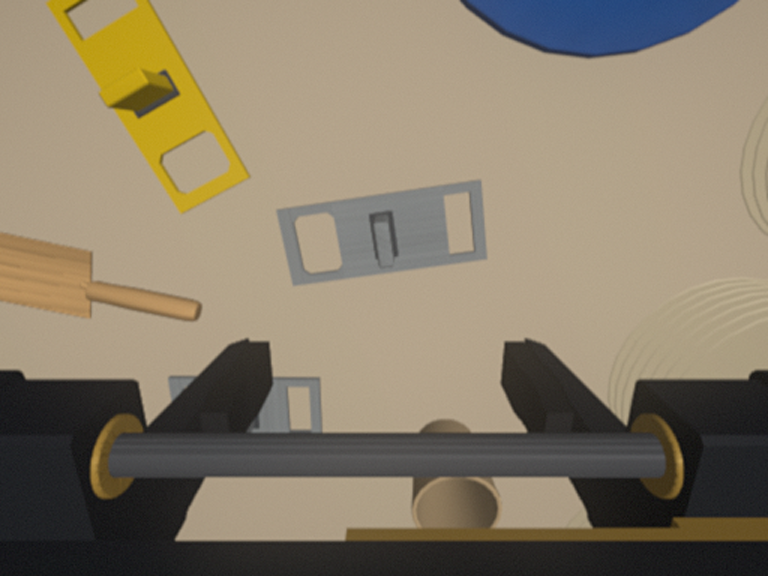

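The wrist view (1.5x) shows the longer plate with corners at about (278,210), (481,180), (487,259) and (294,285). The bevelled eye is on the left (-x) and the grip at (384,240). I'll compute its pose and move on to look at the mould.

Request:
step_arm(
  increments=[
    [[-0.0343, -0.0034, -0.004], [0, 0, 1.94], 1],
    [[-0.0343, -0.0022, -0.0041], [0, 0, 1.94], 1],
    [[-0.0344, -0.0011, -0.004], [0, 0, 1.94], 1],
    [[-0.0345, 0.0001, -0.004], [0, 0, 1.93], 1],
    [[-0.0344, 0.0012, -0.004], [0, 0, 1.94], 1],
  ],
)

```text
t: 1.62
eef_pos: [0.5654, 0.2172, 0.2214]
orientation: [[-0.062, 0.998, 0.0], [0.998, 0.062, 0.0], [0.0, 0.0, -1.0]]
wrist_force: [-0.1, -0.2, 0.4]
width: 0.996
```

Request:
step_arm(
  increments=[
    [[-0.0343, 0.0024, -0.0041], [0, 0, 1.94], 1],
    [[-0.0343, 0.0036, -0.004], [0, 0, 1.94], 1],
    [[-0.0341, 0.0048, -0.0041], [0, 0, 1.94], 1],
    [[-0.0339, 0.0058, -0.004], [0, 0, 1.94], 1],
    [[-0.0337, 0.0071, -0.004], [0, 0, 1.94], 1],
  ],
)

```text
t: 2.03
eef_pos: [0.5884, 0.0466, 0.2417]
orientation: [[0.107, 0.994, 0.0], [0.994, -0.107, 0.0], [0.0, 0.0, -1.0]]
wrist_force: [0.4, -0.3, -0.1]
width: 1.003
```

Request:
step_arm(
  increments=[
    [[-0.0335, 0.0081, -0.0041], [0, 0, 1.94], 1],
    [[-0.0331, 0.0093, -0.004], [0, 0, 1.93], 1],
    [[-0.0328, 0.0105, -0.004], [0, 0, 1.94], 1],
    [[-0.0325, 0.0115, -0.0041], [0, 0, 1.94], 1],
    [[-0.032, 0.0126, -0.004], [0, 0, 1.94], 1],
  ],
)

```text
t: 2.45
eef_pos: [0.6114, -0.1239, 0.2619]
orientation: [[0.273, 0.962, 0.0], [0.962, -0.273, 0.0], [0.0, 0.0, -1.0]]
wrist_force: [0.3, 0.3, -0.0]
width: 0.998
```

Request:
step_arm(
  increments=[
    [[0, 0, 0], [0, 0, 0], 1],
    [[0, 0, 0], [0, 0, 0], 1],
    [[0, 0, 0], [0, 0, 0], 1],
  ],
)

```text
t: 2.7
eef_pos: [0.6115, -0.1221, 0.2613]
orientation: [[0.272, 0.962, -0.0], [0.962, -0.272, 0.0], [0.0, -0.0, -1.0]]
wrist_force: [0.1, 1.3, -0.1]
width: 0.998
```

Run:
```python
from h import *
from rig import robot
import pickle
o=robot.observe();print(o["eef_pos"],np.round(o["orientation"],3).tolist(),o["t"])
f=robot.grab_frame("wrist");pickle.dump(f,open("w2.pkl","wb"))
cv2.imwrite("pics/w2.png",crop(f,0,0,512,384,1.55))
w=pickle.load(open("w1.pkl","rb"))
g=cv2.cvtColor(w["img"],cv2.COLOR_RGB2GRAY)
c=np.array([[278,210],[481,180],[487,259],[294,285]],np.float32)/1.5-.17
c=cv2.cornerSubPix(g,c.reshape(-1,1,2).copy(),(4,4),(-1,-1),(3,50,.01)).reshape(-1,2)
P=np.array([px2w(w,*x,.005) for x in c]);print(c.round(1).tolist(),P.round(4).tolist())
m=P.mean(0);d=(P[1]+P[2]-P[0]-P[3]);yaw=np.arctan2(d[1],d[0]);L=np.linalg.norm(d)/2
print("yaw",np.degrees(yaw),"L",L,"W",np.linalg.norm(P[0]+P[1]-P[2]-P[3])/2,"origin",m[:2]+.0005*np.array([np.cos(yaw),np.sin(yaw)]))
```

```text
[ 0.61151776 -0.12214637  0.2612825 ] [[0.272, 0.962, -0.0], [0.962, -0.272, 0.0], [0.0, -0.0, -1.0]] 2.7
[[183.6999969482422, 139.3000030517578], [320.29998779296875, 119.30000305175781], [324.29998779296875, 172.3000030517578], [195.0, 190.1999969482422]] [[0.4492, 0.3924, 0.005], [0.6098, 0.455, 0.005], [0.6346, 0.3915, 0.005], [0.4741, 0.3288, 0.005]]
yaw 21.319640203251264 L 0.17233747891445556 W 0.06826459461258884 origin [0.54240619 0.39209463]
```

View pics/w2.png

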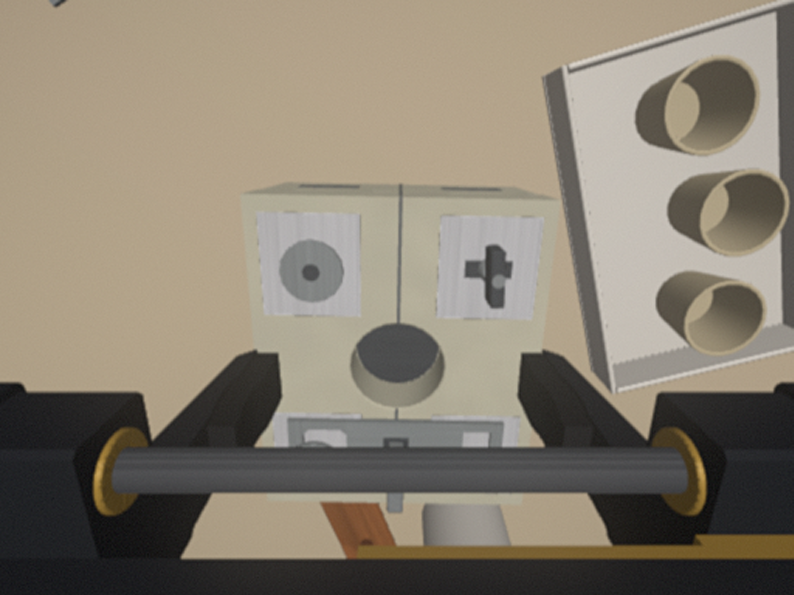

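The wrist view (1.55x) shows the mould's open lane with the stud head at (311,271) and the turn-button at (493,272). The upper corners are at (245,196) and (557,200), and the hole at (397,365). I'll fit the mould pose and the stud offset.

Run:
```python
from h import *
import pickle
from scipy.optimize import least_squares
f=pickle.load(open("w2.pkl","rb"));s=1.55
g=cv2.cvtColor(f["img"],cv2.COLOR_RGB2GRAY)
c=np.array([[245,196],[557,200],[400,197]],np.float32)/s-.18
c2=cv2.cornerSubPix(g,c.reshape(-1,1,2).copy(),(4,4),(-1,-1),(3,50,.01)).reshape(-1,2)
A=np.array([px2w(f,*x,.12) for x in c2]);print(c2.round(1).tolist(),A.round(4).tolist(),"W",np.linalg.norm(A[1]-A[0]))
d=A[1]-A[0];yaw=np.arctan2(d[1],d[0]);print("yaw corners",np.degrees(yaw))
# seam dark line columns (rows 130..205 in raw)
S=[]
for v in range(135,220,3):
    u0=int(400/s)-8;r=255-g[v,u0:u0+17].astype(float);r-=np.median(r);r[r<8]=0
    if r.sum()>0:S.append(px2w(f,u0+(r*np.arange(17)).sum()/r.sum(),v,.12))
S=np.array(S);vx,vy,x0,y0=cv2.fitLine(S[:,:2].astype(np.float32),cv2.DIST_HUBER,0,.01,.01).ravel();print("seam yaw",np.degrees(np.arctan2(vy,vx)),len(S),x0,y0)
# stud head: dark disc vs white pad
roi=g[125:215,160:240];_,b=cv2.threshold(cv2.GaussianBlur(roi,(3,3),0),0,255,cv2.THRESH_OTSU)
cs,_=cv2.findContours(255-b,cv2.RETR_EXTERNAL,cv2.CHAIN_APPROX_NONE)
for k in cs:
    if 400<cv2.contourArea(k)<3000:
        (u,v),ax,an=cv2.fitEllipse(k);print("ell",u+160,v+125,ax,an,"top",px2w(f,u+160,v+125,.138).round(4),"bot",px2w(f,u+160,v+125,.133).round(4))
im=crop(f,145,105,220,150,3.6);
m=np.array([245,196])
print(im.shape);cv2.imwrite("pics/c2.png",im)
```

```text
[[156.39999389648438, 124.5], [362.5, 127.9000015258789], [258.29998779296875, 128.0]] [[0.5236, -0.0446, 0.12], [0.733, -0.1073, 0.12], [0.6264, -0.0773, 0.12]] W 0.21862171793028573
yaw corners -16.675602444803577
seam yaw 73.15881 25 0.6109234 -0.12769732
ell 200.50799942016602 174.44363021850586 (38.93999099731445, 40.960418701171875) 109.66822052001953 top [ 0.5553 -0.1054  0.138 ] bot [ 0.554  -0.1064  0.133 ]
(540, 792, 3)
```

View pics/c2.png

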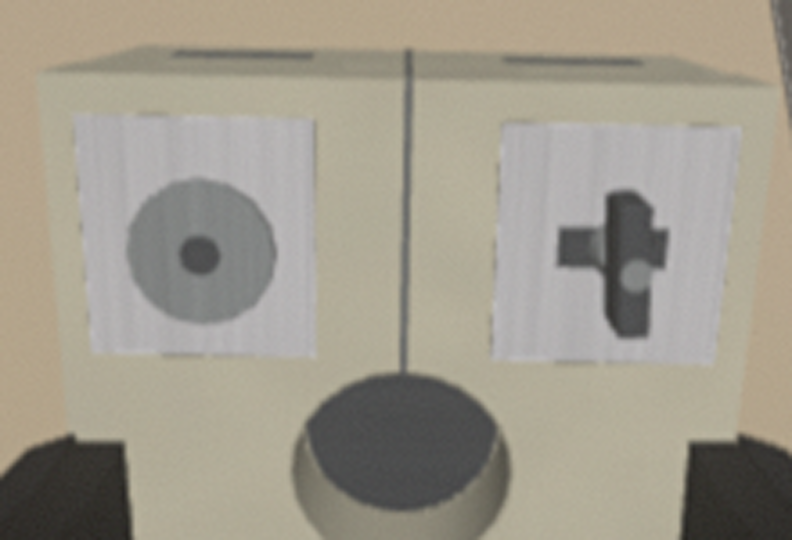

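Run:
```python
from h import *
import pickle
f=pickle.load(open("w2.pkl","rb"))
W=lambda u,v,z:px2w(f,u/3.6+145-.36,v/3.6+105-.36,z)
yaw=np.radians(-16.75);X=np.array([np.cos(yaw),np.sin(yaw),0]);Y=np.array([-X[1],X[0],0])
b=W(636,276,.1495);s=W(200,255,.138)
print("button",b.round(4),"stud",s.round(4),"dist",(b-s)@X,(b-s)@Y)
C0=b-.065*X;print("fit place by button",C0)   # lane centre
for n,q in(("padL",[(74,115),(315,118),(315,356),(92,352)]),("padR",[(501,124),(740,127),(716,364),(494,360)])):
    P=np.array([W(*x,.12) for x in q]);print(n,((P-C0)@np.array([X,Y]).T*1e3).round(1).tolist(),((P.mean(0)-C0)@X*1e3).round(1),((P.mean(0)-C0)@Y*1e3).round(1))
for n,u,v in(("cornL",39,72),("cornR",775,86)):
    P=W(u,v,.12)-C0;print(n,P@X*1e3,P@Y*1e3)
P=np.array([W(u,v,.12) for u,v in((408,90),(406,230),(403,370))])-C0;print("seam",(P@X*1e3).round(1))
# bar edges top face at z .1495
for u,v in((652,210),(650,335),(610,335)):
    P=W(u,v,.1495)-b;print("bar",(P@X*1e3).round(1),(P@Y*1e3).round(1))
T=pickle.load(open("f0.pkl","rb"))["top"];print("top cam px of C0/button/stud",(w2px(T,np.array([b,s]))*1.5).round(1).tolist())
```

```text
button [ 0.6744 -0.1432  0.1495] stud [ 0.5546 -0.1063  0.138 ] dist 0.1253163639447333 -0.0008279205761240548
fit place by button [ 0.61216826 -0.12450896  0.1495    ]
padL [[-99.6, 38.4], [-27.9, 38.8], [-28.6, -37.0], [-100.0, -36.9]] -64.0 0.8
padR [[27.7, 38.0], [99.1, 38.3], [100.3, -37.5], [28.9, -37.4]] 64.0 0.3
cornL -108.89606936071391 50.823260761229086
cornR 108.077105833505 50.56064658784835
seam [-0.3 -0.1 -0.3]
bar 2.8 19.1
bar 5.5 -17.6
bar -6.0 -17.8
top cam px of C0/button/stud [[480.8, 217.5], [466.4, 263.1]]
```

The evidence agrees well: the fitted place is at (0.612, -0.1245), the mould yaw is -16.75°, the stud offset is about +4 mm, and the button is near 0. Now to pick the plate.

Run:
```python
from h import *
from rig import robot
o=robot.observe()
q,C=plan(o["eef_pos"],o["orientation"],[.5424,.3921,.14],toolR(21.3,0),15,1)
q,C=plan(q,C,[.5424,.3921,.012],toolR(21.3,0),5,1)
```

```text
[[[0.0317,-0.0137,0.0081],[-0.0,-0.0,-2.47],1],[[0.0323,-0.0124,0.0081],[-0.0,-0.0,-2.47],1],[[0.0328,-0.0109,0.0081],[-0.0,-0.0,-2.47],1],[[0.0332,-0.0095,0.0081],[-0.0,-0.01,-2.47],1],[[0.0337,-0.0081,0.0081],[-0.0,0.0,-2.46],1]]
[[[0.0339,-0.0066,0.0081],[-0.0,0.0,-2.47],1],[[0.0342,-0.0052,0.0081],[-0.0,-0.0,-2.47],1],[[0.0343,-0.0037,0.0081],[-0.0,-0.0,-2.47],1],[[0.0345,-0.0022,0.0081],[-0.0,-0.0,-2.47],1],[[0.0346,-0.0007,0.0081],[-0.0,-0.01,-2.47],1]]
[[[0.0346,0.0008,0.0081],[-0.0,0.0,-2.47],1],[[0.0345,0.0023,0.0081],[-0.0,0.0,-2.47],1],[[0.0343,0.0037,0.0081],[-0.0,-0.0,-2.46],1],[[0.0342,0.0052,0.0081],[-0.01,-0.0,-2.47],1],[[0.0339,0.0067,0.008],[0.0,-0.0,-2.47],1]]
end [0.5424 0.3921 0.14  ] max step 0.035593679214152615 2.47002024283203
[[[0.0,0.0,0.0256],[0.0,-0.0,-0.0],1],[[0.0,0.0,0.0256],[0.0,-0.0,-0.0],1],[[0.0,0.0,0.0256],[0.0,-0.0,-0.0],1],[[0.0,0.0,0.0256],[0.0,-0.0,-0.0],1],[[0.0,0.0,0.0256],[0.0,-0.0,-0.0],1]]
end [0.5424 0.3921 0.012 ] max step 0.0256 0.0
```

Request:
step_arm(
  increments=[
    [[0.0317, -0.0137, 0.0081], [0, 0, -2.47], 1],
    [[0.0323, -0.0124, 0.0081], [0, 0, -2.47], 1],
    [[0.0328, -0.0109, 0.0081], [0, 0, -2.47], 1],
    [[0.0332, -0.0095, 0.0081], [0, 0, -2.47], 1],
    [[0.0337, -0.0081, 0.0081], [0, 0, -2.46], 1],
  ],
)

```text
t: 3.17
eef_pos: [0.588, 0.051, 0.2206]
orientation: [[0.057, 0.998, 0.0], [0.998, -0.057, 0.0], [0.0, 0.0, -1.0]]
wrist_force: [0.7, 1.2, 0.5]
width: 0.998
```

Request:
step_arm(
  increments=[
    [[0.0339, -0.0066, 0.0081], [0, 0, -2.47], 1],
    [[0.0342, -0.0052, 0.0081], [0, 0, -2.47], 1],
    [[0.0343, -0.0037, 0.0081], [0, 0, -2.47], 1],
    [[0.0345, -0.0022, 0.0081], [0, 0, -2.47], 1],
    [[0.0346, -0.0007, 0.0081], [0, 0, -2.47], 1],
  ],
)

```text
t: 3.58
eef_pos: [0.5649, 0.2222, 0.1801]
orientation: [[-0.158, 0.987, 0.0], [0.987, 0.158, 0.0], [0.0, 0.0, -1.0]]
wrist_force: [0.5, -0.2, -0.2]
width: 1.0
```

Request:
step_arm(
  increments=[
    [[0.0346, 0.0008, 0.0081], [0, 0, -2.47], 1],
    [[0.0345, 0.0023, 0.0081], [0, 0, -2.47], 1],
    [[0.0343, 0.0037, 0.0081], [0, 0, -2.46], 1],
    [[0.0342, 0.0052, 0.0081], [0, 0, -2.47], 1],
    [[0.0339, 0.0067, 0.008], [0, 0, -2.47], 1],
  ],
)

```text
t: 4.0
eef_pos: [0.5418, 0.3935, 0.1397]
orientation: [[-0.366, 0.931, -0.0], [0.931, 0.366, 0.0], [0.0, -0.0, -1.0]]
wrist_force: [0.1, -0.0, -1.2]
width: 1.001
```

Request:
step_arm(
  increments=[
    [[0, 0, 0], [0, 0, 0], 1],
    [[0, 0, 0], [0, 0, 0], 1],
  ],
)

```text
t: 4.17
eef_pos: [0.5418, 0.3929, 0.1392]
orientation: [[-0.365, 0.931, -0.001], [0.931, 0.365, -0.0], [-0.0, -0.001, -1.0]]
wrist_force: [1.2, -0.5, 0.5]
width: 1.001
```

Run:
```python
from h import *
from rig import robot
import pickle
o=robot.observe();print(o["eef_pos"],np.round(o["orientation"],3).tolist(),o["t"])
f=robot.grab_frame("wrist");pickle.dump(f,open("w3.pkl","wb"))
cv2.imwrite("pics/w3.png",crop(f,0,0,512,384,1.5))
y=np.radians(21.3);P=np.array([.5424,.3921])+np.array([[a,b] for a in(-.087,.086) for b in(-.034,.034)])@np.array([[np.cos(y),np.sin(y)],[-np.sin(y),np.cos(y)]])
print((w2px(f,np.c_[P,np.full(4,.005)])*1.5).round(1).tolist())
q,C=plan(o["eef_pos"],o["orientation"],[.5424,.3921,.012],toolR(21.3,0),5,1)
```

```text
[0.54176807 0.39288371 0.13918462] [[-0.365, 0.931, -0.001], [0.931, 0.365, -0.0], [-0.0, -0.001, -1.0]] 4.1667
[[269.6, 302.8], [261.8, 212.0], [500.1, 303.4], [508.2, 212.6]]
[[[-0.0002,0.0001,0.0254],[-0.01,0.0,0.03],1],[[-0.0002,0.0001,0.0255],[-0.02,0.0,0.03],1],[[-0.0002,0.0001,0.0254],[-0.01,0.0,0.02],1],[[-0.0002,0.0,0.0254],[-0.01,0.0,0.03],1],[[-0.0002,0.0001,0.0255],[-0.02,0.0,0.03],1]]
end [0.5424 0.3921 0.012 ] max step 0.02550098037331114 0.03605551275463989
```

View pics/w3.png

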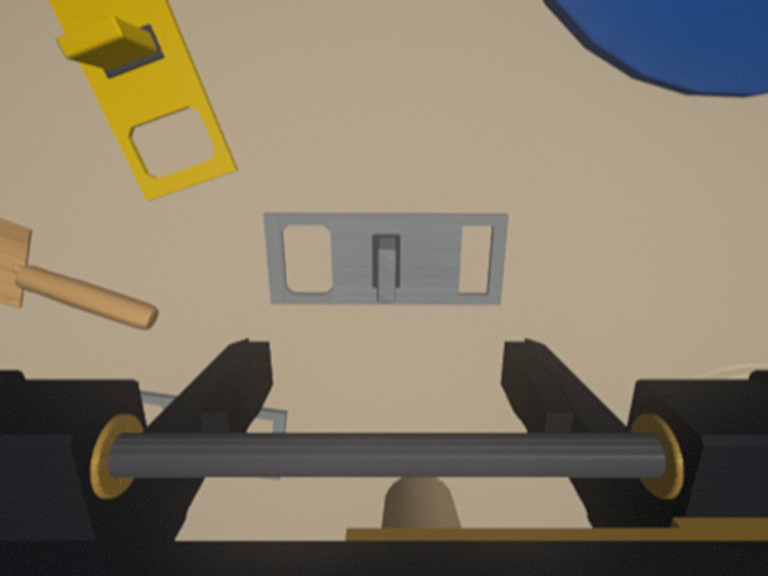

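The plate shows square at (265–508, 213–304), matching my prediction to within about 3 px of the upscaled picture. I'll descend and grip.

Request:
step_arm(
  increments=[
    [[-0.0002, 0.0001, 0.0254], [0, 0, 0.03], 1],
    [[-0.0002, 0.0001, 0.0255], [0, 0, 0.03], 1],
    [[-0.0002, 0.0001, 0.0254], [0, 0, 0.02], 1],
    [[-0.0002, 0, 0.0254], [0, 0, 0.03], 1],
    [[-0.0002, 0.0001, 0.0255], [0, 0, 0.03], 1],
  ],
)

```text
t: 4.63
eef_pos: [0.545, 0.3886, 0.0125]
orientation: [[-0.357, 0.934, 0.001], [0.934, 0.357, 0.0], [-0.0, 0.001, -1.0]]
wrist_force: [0.5, -0.4, 0.8]
width: 1.001
```

Request:
step_arm(
  increments=[
    [[0, 0, 0], [0, 0, 0], 1],
    [[0, 0, 0], [0, 0, 0], -1],
    [[0, 0, 0], [0, 0, 0], -1],
    [[0, 0, 0], [0, 0, 0], -1],
    [[0, 0, 0], [0, 0, 0], -1],
  ],
)

```text
t: 5.05
eef_pos: [0.5455, 0.3897, 0.0145]
orientation: [[-0.358, 0.934, 0.003], [0.934, 0.358, 0.001], [0.0, 0.003, -1.0]]
wrist_force: [-0.1, 0.0, -0.9]
width: 0.723
```

Request:
step_arm(
  increments=[
    [[0, 0, 0], [0, 0, 0], -1],
    [[0, 0, 0], [0, 0, 0], -1],
    [[0, 0, 0], [0, 0, 0], -1],
    [[0, 0, 0], [0, 0, 0], -1],
    [[0, 0, 0], [0, 0, 0], -1],
  ],
)

```text
t: 5.47
eef_pos: [0.5448, 0.3895, 0.0126]
orientation: [[-0.359, 0.934, 0.0], [0.934, 0.359, -0.0], [-0.0, 0.0, -1.0]]
wrist_force: [0.2, 0.5, -0.2]
width: 0.344
```

Run:
```python
from h import *
from rig import robot
o=robot.observe();print(o["eef_pos"],np.round(o["orientation"],3).tolist(),o["t"],o["width"],np.round(o["wrist_force"],1),np.round(o["torque"],2))
p=np.array(o["eef_pos"])
q,C=plan(p,o["orientation"],p+[0,0,.15],toolR(21.3,0),5,-1)
# mould frame helper: plate origin target (mould x,z rel. top in mm), tilt -> TCP ; TCP is 'h' above underside
yaw=-16.75;y=np.radians(yaw);X=np.array([np.cos(y),np.sin(y),0]);C0=np.array([.6120,-.1245,.12])
tilt=30;R=toolR(yaw,tilt)
b=np.array([-.105,0,.07])   # bar inner-bottom edge well above & -x of the head
h=p[2];org=C0+X*b[0]+[0,0,b[2]]+R[:,1]*.075
q,C=plan(q,C,org-R[:,2]*h,R,15,-1)
```

```text
[0.54476696 0.38951372 0.01257352] [[-0.359, 0.934, 0.0], [0.934, 0.359, -0.0], [-0.0, 0.0, -1.0]] 5.4667 0.34420389049406264 [ 0.2  0.5 -0.2] [-0.02  0.04  0.02]
[[[-0.0,0.0,-0.03],[0.0,0.0,-0.06],-1],[[-0.0,0.0,-0.03],[0.0,0.0,-0.06],-1],[[-0.0,0.0,-0.03],[0.0,0.0,-0.05],-1],[[-0.0,0.0,-0.03],[0.0,0.0,-0.06],-1],[[-0.0,0.0,-0.03],[0.0,0.0,-0.06],-1]]
end [0.5448 0.3895 0.1626] max step 0.03 0.06
[[[-0.0317,-0.0107,-0.0051],[-1.93,-0.66,2.48],-1],[[-0.0321,-0.0092,-0.005],[-1.92,-0.67,2.48],-1],[[-0.0325,-0.0075,-0.0049],[-1.93,-0.66,2.47],-1],[[-0.033,-0.0061,-0.0048],[-1.92,-0.67,2.48],-1],[[-0.0331,-0.0044,-0.0045],[-1.93,-0.66,2.48],-1]]
[[[-0.0334,-0.0028,-0.0043],[-1.92,-0.66,2.48],-1],[[-0.0336,-0.0013,-0.004],[-1.93,-0.67,2.47],-1],[[-0.0336,0.0004,-0.0036],[-1.92,-0.66,2.48],-1],[[-0.0336,0.0019,-0.0032],[-1.93,-0.66,2.48],-1],[[-0.0335,0.0034,-0.0027],[-1.92,-0.67,2.48],-1]]
[[[-0.0333,0.005,-0.0022],[-1.93,-0.66,2.47],-1],[[-0.0332,0.0065,-0.0016],[-1.92,-0.67,2.48],-1],[[-0.0328,0.0079,-0.001],[-1.93,-0.66,2.48],-1],[[-0.0324,0.0094,-0.0003],[-1.92,-0.66,2.48],-1],[[-0.0321,0.0108,0.0004],[-1.93,-0.67,2.47],-1]]
end [ 0.5676 -0.1112  0.2384] max step 0.033900589965367864 3.211059015340578
```

Request:
step_arm(
  increments=[
    [[0, 0, 0], [0, 0, 0], -1],
    [[0, 0, 0], [0, 0, 0], -1],
    [[0, 0, 0], [0, 0, 0], -1],
    [[0, 0, 0], [0, 0, 0], -1],
    [[0, 0, 0], [0, 0, 0], -1],
  ],
)

```text
t: 5.88
eef_pos: [0.5442, 0.3893, 0.0125]
orientation: [[-0.359, 0.933, -0.001], [0.933, 0.359, -0.001], [-0.0, -0.001, -1.0]]
wrist_force: [-3.6, -1.4, 1.9]
width: 0.126
```

Request:
step_arm(
  increments=[
    [[0, 0, -0.005], [0, 0, 0], -1],
    [[0, 0, -0.03], [0, 0, 0], -1],
    [[0, 0, -0.035], [0, 0, 0], -1],
    [[0, 0, -0.035], [0, 0, 0], -1],
    [[0, 0, -0.035], [0, 0, 0], -1],
  ],
)

```text
t: 6.3
eef_pos: [0.5446, 0.3894, 0.1538]
orientation: [[-0.358, 0.934, -0.0], [0.934, 0.358, -0.0], [-0.0, -0.0, -1.0]]
wrist_force: [0.4, 0.1, -4.5]
width: 0.134
```

Request:
step_arm(
  increments=[
    [[0, 0, -0.01], [0, 0, 0], -1],
    [[0, 0, 0], [0, 0, 0], -1],
    [[0, 0, 0], [0, 0, 0], -1],
  ],
)

```text
t: 6.55
eef_pos: [0.5443, 0.3892, 0.1606]
orientation: [[-0.358, 0.934, -0.002], [0.934, 0.358, -0.001], [-0.0, -0.002, -1.0]]
wrist_force: [-0.2, 0.6, -5.8]
width: 0.134
```

Run:
```python
from h import *
from rig import robot
import pickle
o=robot.observe();print(o["eef_pos"],np.round(o["orientation"],3).tolist(),o["t"],o["width"],np.round(o["wrist_force"],1),np.round(o["torque"],2))
f=robot.grab_frame("wrist");pickle.dump([f,o],open("w4.pkl","wb"))
cv2.imwrite("pics/w4.png",crop(f,0,0,512,384,1.5))
p=np.array(o["eef_pos"]);R=np.array(o["orientation"])
# predicted plate corners if TCP 12.5 mm above underside, plate top face
org=p+R[:,2]*.0125
P=[org+R[:,1]*a+R[:,0]*b-R[:,2]*.005 for a in(-.087,.086) for b in(-.034,.034)]
print((w2px(f,np.array(P))*1.5).round(1).tolist())
```

```text
[0.5443031  0.38921313 0.16063521] [[-0.358, 0.934, -0.002], [0.934, 0.358, -0.001], [-0.0, -0.002, -1.0]] 6.55 0.13396366703338716 [-0.2  0.6 -5.8] [-0.02  0.06  0.03]
[[198.4, 396.6], [176.7, 255.4], [568.2, 396.6], [589.3, 255.4]]
```

View pics/w4.png

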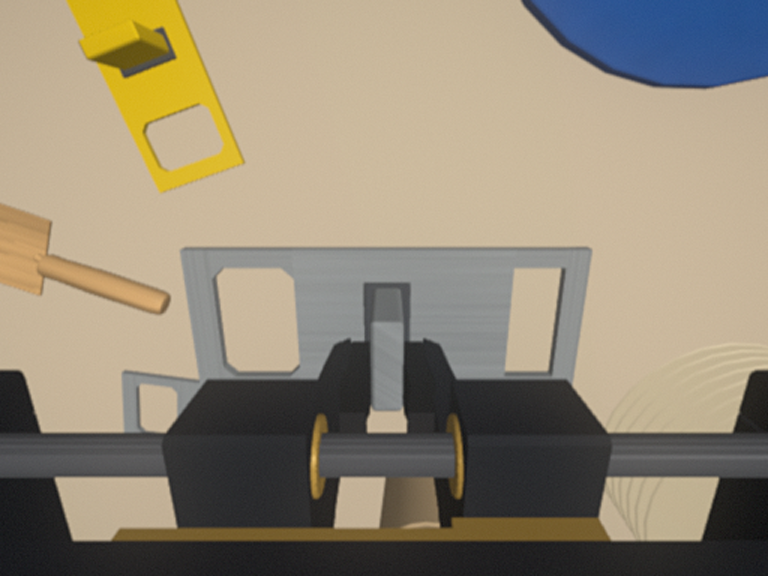

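In the picture the plate is held level, with its upper edge at v=248 from u=181 to 590. It sits about +3 mm in tool x and +1 mm in tool y from nominal, so I'll use that offset. Next: carry it over and tilt it.

```bash
cat >> h.py <<'E'
YAW=-16.75;_y=np.radians(YAW);MX=np.array([np.cos(_y),np.sin(_y),0]);MY=np.array([-MX[1],MX[0],0]);C0=np.array([.6120,-.1245,.12])
OFF=np.array([.003,.001,.0125])     # plate origin in tool frame
def tcp(xb,zb,tilt,y=0,xa=-.075):   # put plate point xa (underside) at mould x=xb, height zb over the top
    R=toolR(YAW,tilt);org=C0+MX*xb+MY*y+[0,0,zb]-R[:,1]*xa
    return org-R@OFF,R
def state(o):                       # plate state as measured
    R=np.array(o["orientation"]);org=np.array(o["eef_pos"])+R@OFF
    f=lambda xa:org+R[:,1]*xa-C0
    e=f(-.075);g=f(-.087);s=f(.065);tilt=np.degrees(np.arcsin(R[2,1]))
    print("t",round(o["t"],2),"tilt %.2f yaw %.2f"%(tilt,np.degrees(np.arctan2(R[1,1],R[0,1]))),"bar inner x,y,z mm",(np.array([e@MX,e@MY,e[2]])*1e3).round(1),"outer z",round(g[2]*1e3,1),"slot x,z",(s@MX*1e3).round(1),round(s[2]*1e3,1),"org",(np.array([f(0)@MX,f(0)@MY,f(0)[2]])*1e3).round(1),"F mould",(np.array([np.dot(o["wrist_force"],MX),np.dot(o["wrist_force"],MY),o["wrist_force"][2]])).round(1),"T",np.round(o["torque"],2),"w",round(o["width"],3))
E
python3 - <<'E'
from h import *
from rig import robot
o=robot.observe();state(o)
p2,R2=tcp(-.088,.06,30)
q,C=plan(o["eef_pos"],o["orientation"],p2,R2,15,-1)
E
```

```text
t 6.6 tilt -0.26 yaw 21.00 bar inner x,y,z mm [-273.6  429.1   27.4] outer z 27.5 slot x,z -162.9 26.8 org [-214.3  475.1   27.1] F mould [-0.7 -0.3 -5.4] T [-0.15  0.02 -0.  ] w 0.13
[[[-0.0325,-0.0098,-0.0045],[-1.94,-0.65,2.46],-1],[[-0.033,-0.0082,-0.0044],[-1.94,-0.65,2.46],-1],[[-0.0333,-0.0066,-0.0043],[-1.95,-0.66,2.46],-1],[[-0.0336,-0.0051,-0.0041],[-1.94,-0.65,2.46],-1],[[-0.0339,-0.0034,-0.0039],[-1.94,-0.65,2.46],-1]]
[[[-0.034,-0.0019,-0.0036],[-1.94,-0.65,2.46],-1],[[-0.0341,-0.0003,-0.0032],[-1.95,-0.65,2.46],-1],[[-0.0341,0.0012,-0.0028],[-1.94,-0.66,2.46],-1],[[-0.034,0.0028,-0.0024],[-1.94,-0.65,2.46],-1],[[-0.0339,0.0044,-0.0019],[-1.94,-0.65,2.47],-1]]
[[[-0.0338,0.0058,-0.0013],[-1.95,-0.65,2.46],-1],[[-0.0334,0.0073,-0.0007],[-1.94,-0.65,2.46],-1],[[-0.0331,0.0088,-0.0],[-1.94,-0.65,2.46],-1],[[-0.0327,0.0102,0.0006],[-1.94,-0.66,2.46],-1],[[-0.0322,0.0115,0.0014],[-1.94,-0.65,2.46],-1]]
end [ 0.5822 -0.1187  0.2278] max step 0.034318653819752305 3.2077562251517806
```

Request:
step_arm(
  increments=[
    [[-0.0325, -0.0098, -0.0045], [-1.94, -0.65, 2.46], -1],
    [[-0.033, -0.0082, -0.0044], [-1.94, -0.65, 2.46], -1],
    [[-0.0333, -0.0066, -0.0043], [-1.95, -0.66, 2.46], -1],
    [[-0.0336, -0.0051, -0.0041], [-1.94, -0.65, 2.46], -1],
    [[-0.0339, -0.0034, -0.0039], [-1.94, -0.65, 2.46], -1],
  ],
)

```text
t: 7.02
eef_pos: [0.5563, 0.2185, 0.1822]
orientation: [[-0.146, 0.974, 0.174], [0.989, 0.15, -0.013], [-0.039, 0.17, -0.985]]
wrist_force: [0.6, -0.8, -5.0]
width: 0.136
```

Request:
step_arm(
  increments=[
    [[-0.034, -0.0019, -0.0036], [-1.94, -0.65, 2.46], -1],
    [[-0.0341, -0.0003, -0.0032], [-1.95, -0.65, 2.46], -1],
    [[-0.0341, 0.0012, -0.0028], [-1.94, -0.66, 2.46], -1],
    [[-0.034, 0.0028, -0.0024], [-1.94, -0.65, 2.46], -1],
    [[-0.0339, 0.0044, -0.0019], [-1.94, -0.65, 2.47], -1],
  ],
)

```text
t: 7.43
eef_pos: [0.5689, 0.0495, 0.2048]
orientation: [[0.076, 0.938, 0.338], [0.996, -0.059, -0.061], [-0.037, 0.342, -0.939]]
wrist_force: [0.7, -0.3, -4.6]
width: 0.134
```

Request:
step_arm(
  increments=[
    [[-0.0338, 0.0058, -0.0013], [-1.95, -0.65, 2.46], -1],
    [[-0.0334, 0.0073, -0.0007], [-1.94, -0.65, 2.46], -1],
    [[-0.0331, 0.0088, 0], [-1.94, -0.65, 2.46], -1],
    [[-0.0327, 0.0102, 0.0006], [-1.94, -0.66, 2.46], -1],
    [[-0.0322, 0.0115, 0.0014], [-1.94, -0.65, 2.46], -1],
  ],
)

```text
t: 7.85
eef_pos: [0.5816, -0.1196, 0.227]
orientation: [[0.291, 0.829, 0.479], [0.957, -0.254, -0.142], [0.004, 0.499, -0.867]]
wrist_force: [0.7, -0.5, -4.9]
width: 0.128
```

Request:
step_arm(
  increments=[
    [[0, 0, 0], [0, 0, 0], -1],
    [[0, 0, 0], [0, 0, 0], -1],
    [[0, 0, 0], [0, 0, 0], -1],
  ],
)

```text
t: 8.1
eef_pos: [0.582, -0.1178, 0.2276]
orientation: [[0.288, 0.83, 0.478], [0.958, -0.252, -0.141], [0.004, 0.499, -0.867]]
wrist_force: [-0.7, -0.1, -5.2]
width: 0.134
```

Run:
```python
from h import *
from rig import robot
import pickle
o=robot.observe();state(o)
f=robot.grab_frame("wrist");pickle.dump([f,o],open("w5.pkl","wb"))
cv2.imwrite("pics/w5.png",crop(f,0,0,512,384,1.5))
L=lambda x,y,z:(w2px(f,C0+MX*x+MY*y+np.array([0,0,z]))*1.5).round(0).tolist()
print("pred stud top",L(-.061,0,.018),"button",L(.065,0,.0295),"corner",L(-.11,.05,0),L(.11,.05,0))
R=np.array(o["orientation"]);org=np.array(o["eef_pos"])+R@OFF
print("pred plate corners",[(w2px(f,org+R[:,1]*a+R[:,0]*.034-R[:,2]*.005)*1.5).round(0).tolist() for a in(-.087,.086)])
p2,R2=tcp(-.088,.012,30)
plan(o["eef_pos"],o["orientation"],p2,R2,5,-1)
```

```text
t 8.1 tilt 29.91 yaw -16.87 bar inner x,y,z mm [-88.6   0.9  59.9] outer z 53.9 slot x,z 32.7 129.7 org [-23.6   0.8  97.2] F mould [-0.6 -0.3 -5.2] T [ 0.14  0.76 -0.01] w 0.134
pred stud top [259.0, 288.0] button [450.0, 263.0] corner [144.0, 201.0] [476.0, 183.0]
pred plate corners [[178.0, 250.0], [593.0, 250.0]]
[[[-0.0002,-0.0047,0.0083],[-0.02,-0.04,-0.02],-1],[[-0.0002,-0.0046,0.0084],[-0.02,-0.03,-0.02],-1],[[-0.0001,-0.0047,0.0083],[-0.02,-0.04,-0.02],-1],[[-0.0002,-0.0047,0.0083],[-0.02,-0.04,-0.02],-1],[[-0.0002,-0.0047,0.0083],[-0.01,-0.04,-0.02],-1]]
end [ 0.5822 -0.1187  0.1798] max step 0.009579144011862438 0.048989794855663564
```

View pics/w5.png

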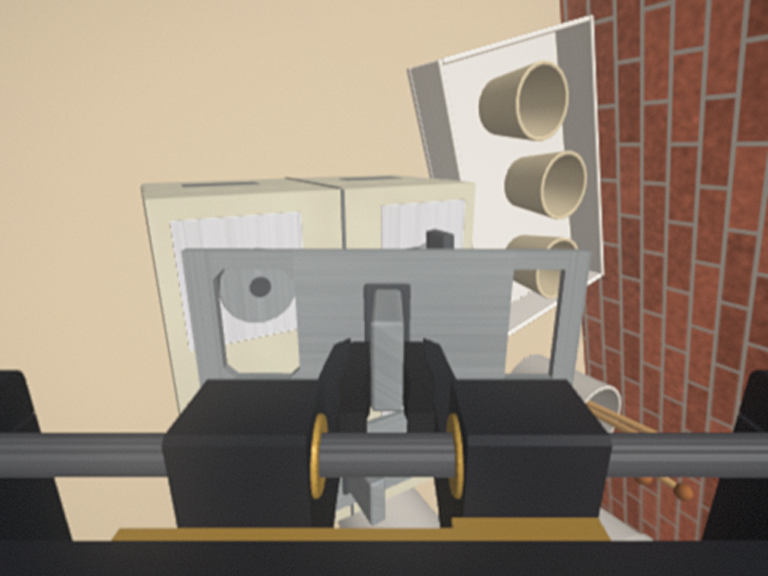

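The stud shows at (260,287), against a prediction of (259,288), and it appears inside the eye's window as intended. Next, lower the bar on the -x side of the head, then feel for the mould top.

Request:
step_arm(
  increments=[
    [[-0.0002, -0.0047, 0.0083], [0, 0, 0], -1],
    [[-0.0002, -0.0046, 0.0084], [0, 0, 0], -1],
    [[-0.0001, -0.0047, 0.0083], [0, 0, 0], -1],
    [[-0.0002, -0.0047, 0.0083], [0, 0, 0], -1],
    [[-0.0002, -0.0047, 0.0083], [0, 0, 0], -1],
  ],
)

```text
t: 8.57
eef_pos: [0.5831, -0.1177, 0.181]
orientation: [[0.286, 0.829, 0.481], [0.958, -0.249, -0.141], [0.003, 0.501, -0.865]]
wrist_force: [1.2, 0.3, -4.1]
width: 0.128
```

Request:
step_arm(
  increments=[
    [[0, 0, 0], [0, 0, 0], -1],
    [[0, 0, 0], [0, 0, 0], -1],
    [[0, -0.0005, 0.0009], [0, 0, 0], -1],
    [[0, -0.0005, 0.0009], [0, 0, 0], -1],
    [[0, 0, 0], [0, 0, 0], -1],
  ],
)

```text
t: 8.98
eef_pos: [0.5834, -0.1191, 0.1804]
orientation: [[0.288, 0.827, 0.483], [0.958, -0.25, -0.142], [0.003, 0.503, -0.864]]
wrist_force: [-0.8, -0.1, -4.2]
width: 0.129
```

```bash
python3 -c "
from h import *
from rig import robot
state(robot.observe())"
```

```text
t 8.98 tilt 30.21 yaw -16.82 bar inner x,y,z mm [-86.6   0.1  12.4] outer z 6.4 slot x,z 34.4 82.8 org [-21.8   0.   50.1] F mould [-0.8 -0.3 -4.2] T [0.06 0.75 0.01] w 0.129
```

Request:
step_arm(
  increments=[
    [[0, -0.0009, 0.0007], [0, 0, 0], -1],
    [[0, -0.0009, 0.0007], [0, 0, 0], -1],
    [[0, 0, 0], [0, 0, 0], -1],
  ],
)

```text
t: 9.23
eef_pos: [0.5824, -0.119, 0.1779]
orientation: [[0.288, 0.827, 0.482], [0.958, -0.251, -0.142], [0.003, 0.502, -0.865]]
wrist_force: [0.2, -0.1, -4.3]
width: 0.125
```

Request:
step_arm(
  increments=[
    [[0, -0.0005, 0.0009], [0, 0, 0], -1],
    [[0, 0, 0], [0, 0, 0], -1],
    [[0, 0, 0], [0, 0, 0], -1],
  ],
)

```text
t: 9.48
eef_pos: [0.5825, -0.119, 0.177]
orientation: [[0.288, 0.827, 0.482], [0.958, -0.251, -0.142], [0.003, 0.503, -0.864]]
wrist_force: [0.7, 0.8, -3.8]
width: 0.128
```

Request:
step_arm(
  increments=[
    [[0, -0.0005, 0.0009], [0, 0, 0], -1],
    [[0, 0, 0], [0, 0, 0], -1],
    [[0, 0, 0], [0, 0, 0], -1],
  ],
)

```text
t: 9.73
eef_pos: [0.5826, -0.119, 0.1759]
orientation: [[0.288, 0.827, 0.482], [0.958, -0.251, -0.142], [0.003, 0.503, -0.864]]
wrist_force: [-0.9, 0.3, -4.3]
width: 0.132
```

```bash
python3 -c "
from h import *
from rig import robot
state(robot.observe())"
```

```text
t 9.73 tilt 30.18 yaw -16.85 bar inner x,y,z mm [-87.5  -0.1   7.9] outer z 1.9 slot x,z 33.6 78.3 org [-22.6  -0.2  45.6] F mould [-0.9  0.  -4.3] T [0.09 0.72 0.01] w 0.132
```

Request:
step_arm(
  increments=[
    [[0, -0.0005, 0.0009], [0, 0, 0], -1],
    [[0, 0, 0], [0, 0, 0], -1],
    [[0, 0, 0], [0, 0, 0], -1],
  ],
)

```text
t: 9.98
eef_pos: [0.5827, -0.1191, 0.175]
orientation: [[0.288, 0.827, 0.482], [0.958, -0.251, -0.142], [0.003, 0.503, -0.864]]
wrist_force: [0.4, -0.5, -4.9]
width: 0.131
```

Request:
step_arm(
  increments=[
    [[0, -0.0005, 0.0009], [0, 0, 0], -1],
    [[0, 0, 0], [0, 0, 0], -1],
    [[0, 0, 0], [0, 0, 0], -1],
  ],
)

```text
t: 10.23
eef_pos: [0.583, -0.1193, 0.1744]
orientation: [[0.288, 0.827, 0.483], [0.958, -0.25, -0.143], [0.003, 0.504, -0.864]]
wrist_force: [0.4, 0.4, -1.7]
width: 0.135
```

```bash
python3 -c "
from h import *
from rig import robot
state(robot.observe())"
```

```text
t 10.23 tilt 30.27 yaw -16.85 bar inner x,y,z mm [-86.9  -0.2   6.4] outer z 0.3 slot x,z 34.0 76.9 org [-22.1  -0.3  44.2] F mould [ 0.3  0.5 -1.7] T [-0.08  0.42 -0.05] w 0.135
```

Contact is at outer-edge z = 0.3 mm by estimate, so height is well known. I'll back off 0.8 mm and slide in +x under the head.

Request:
step_arm(
  increments=[
    [[0, 0.0004, -0.0007], [0, 0, 0], -1],
    [[0, 0.0021, 0.0012], [0, 0, 0], -1],
    [[0, 0.0021, 0.0012], [0, 0, 0], -1],
    [[0, 0, 0], [0, 0, 0], -1],
  ],
)

```text
t: 10.57
eef_pos: [0.5874, -0.1204, 0.1745]
orientation: [[0.288, 0.828, 0.482], [0.958, -0.251, -0.142], [0.003, 0.502, -0.865]]
wrist_force: [-0.4, 0.4, -3.3]
width: 0.13
```

Request:
step_arm(
  increments=[
    [[0, 0.0021, 0.0012], [0, 0, 0], -1],
    [[0, 0.0021, 0.0012], [0, 0, 0], -1],
    [[0, 0, 0], [0, 0, 0], -1],
    [[0, 0, 0], [0, 0, 0], -1],
  ],
)

```text
t: 10.9
eef_pos: [0.5921, -0.1219, 0.1748]
orientation: [[0.288, 0.827, 0.482], [0.958, -0.251, -0.142], [0.003, 0.503, -0.864]]
wrist_force: [0.8, -1.1, -3.8]
width: 0.128
```

```bash
python3 -c "
from h import *
from rig import robot
state(robot.observe())"
```

```text
t 10.9 tilt 30.20 yaw -16.85 bar inner x,y,z mm [-77.5  -0.1   6.8] outer z 0.8 slot x,z 43.5 77.2 org [-12.6  -0.2  44.5] F mould [ 1.1 -0.8 -3.8] T [ 0.14  0.64 -0.04] w 0.128
```

Request:
step_arm(
  increments=[
    [[0, 0.0018, 0.0009], [0, 0, 0], -1],
    [[0, 0.0018, 0.0009], [0, 0, 0], -1],
    [[0, 0, 0], [0, 0, 0], -1],
    [[0, 0, 0], [0, 0, 0], -1],
  ],
)

```text
t: 11.23
eef_pos: [0.5959, -0.123, 0.175]
orientation: [[0.288, 0.827, 0.482], [0.958, -0.251, -0.142], [0.003, 0.503, -0.864]]
wrist_force: [0.0, -0.3, -3.6]
width: 0.133
```

Request:
step_arm(
  increments=[
    [[0, 0.0009, 0.0005], [0, 0, 0], -1],
    [[0, 0, 0], [0, 0, 0], -1],
    [[0, 0, 0], [0, 0, 0], -1],
  ],
)

```text
t: 11.48
eef_pos: [0.5967, -0.1232, 0.175]
orientation: [[0.288, 0.827, 0.482], [0.958, -0.251, -0.142], [0.003, 0.503, -0.864]]
wrist_force: [0.7, -0.2, -3.5]
width: 0.131
```

Request:
step_arm(
  increments=[
    [[0, 0.0009, 0.0005], [0, 0, 0], -1],
    [[0, 0, 0], [0, 0, 0], -1],
    [[0, 0, 0], [0, 0, 0], -1],
  ],
)

```text
t: 11.73
eef_pos: [0.5977, -0.1236, 0.1751]
orientation: [[0.288, 0.827, 0.482], [0.958, -0.251, -0.142], [0.003, 0.503, -0.864]]
wrist_force: [-0.2, 0.4, -4.2]
width: 0.135
```

```bash
python3 -c "
from h import *
from rig import robot
state(robot.observe())"
```

```text
t 11.73 tilt 30.19 yaw -16.85 bar inner x,y,z mm [-71.6  -0.1   7.1] outer z 1.1 slot x,z 49.4 77.5 org [-6.8 -0.2 44.8] F mould [-0.3  0.3 -4.2] T [ 0.1   0.63 -0.01] w 0.135
```

Request:
step_arm(
  increments=[
    [[0, 0.0006, 0.0004], [0, 0, 0], -1],
    [[0, 0, 0], [0, 0, 0], -1],
    [[0, 0, 0], [0, 0, 0], -1],
  ],
)

```text
t: 11.98
eef_pos: [0.5984, -0.1238, 0.175]
orientation: [[0.288, 0.827, 0.482], [0.958, -0.251, -0.142], [0.003, 0.503, -0.864]]
wrist_force: [-0.2, 0.1, -4.2]
width: 0.132
```

Request:
step_arm(
  increments=[
    [[0, 0.0006, 0.0005], [0, 0, 0], -1],
    [[0, 0, 0], [0, 0, 0], -1],
    [[0, 0, 0], [0, 0, 0], -1],
  ],
)

```text
t: 12.23
eef_pos: [0.5992, -0.124, 0.1749]
orientation: [[0.288, 0.827, 0.482], [0.958, -0.25, -0.142], [0.003, 0.503, -0.864]]
wrist_force: [0.4, 0.2, -3.6]
width: 0.13
```

Request:
step_arm(
  increments=[
    [[0, 0.0006, 0.0005], [0, 0, 0], -1],
    [[0, 0, 0], [0, 0, 0], -1],
    [[0, 0, 0], [0, 0, 0], -1],
  ],
)

```text
t: 12.48
eef_pos: [0.5999, -0.1242, 0.1748]
orientation: [[0.288, 0.827, 0.482], [0.958, -0.25, -0.142], [0.003, 0.503, -0.864]]
wrist_force: [-0.7, -0.3, -3.4]
width: 0.13
```

```bash
python3 -c "
from h import *
from rig import robot
state(robot.observe())"
```

```text
t 12.48 tilt 30.19 yaw -16.85 bar inner x,y,z mm [-69.4  -0.1   6.8] outer z 0.8 slot x,z 51.7 77.2 org [-4.5 -0.2 44.5] F mould [-0.6 -0.5 -3.4] T [0.18 0.7  0.03] w 0.13
```

Request:
step_arm(
  increments=[
    [[0, 0.0006, 0.0004], [0, 0, 0], -1],
    [[0, 0, 0], [0, 0, 0], -1],
    [[0, 0, 0], [0, 0, 0], -1],
  ],
)

```text
t: 12.73
eef_pos: [0.6006, -0.1244, 0.1748]
orientation: [[0.288, 0.827, 0.482], [0.958, -0.251, -0.142], [0.003, 0.503, -0.864]]
wrist_force: [0.3, 0.6, -3.4]
width: 0.13
```

Request:
step_arm(
  increments=[
    [[0, 0.0006, 0.0004], [0, 0, 0], -1],
    [[0, 0, 0], [0, 0, 0], -1],
    [[0, 0, 0], [0, 0, 0], -1],
  ],
)

```text
t: 12.98
eef_pos: [0.6011, -0.1246, 0.1746]
orientation: [[0.288, 0.828, 0.482], [0.958, -0.251, -0.142], [0.003, 0.502, -0.865]]
wrist_force: [-1.1, 0.1, -3.5]
width: 0.129
```

```bash
python3 -c "
from h import *
from rig import robot
state(robot.observe())"
```

```text
t 12.98 tilt 30.16 yaw -16.85 bar inner x,y,z mm [-68.1  -0.1   6.6] outer z 0.6 slot x,z 53.0 76.9 org [-3.2 -0.2 44.3] F mould [-1.1 -0.2 -3.5] T [0.18 0.91 0.02] w 0.129
```

Request:
step_arm(
  increments=[
    [[0, 0.0006, 0.0003], [0, 0, 0], -1],
    [[0, 0, 0], [0, 0, 0], -1],
    [[0, 0, 0], [0, 0, 0], -1],
  ],
)

```text
t: 13.23
eef_pos: [0.6016, -0.1247, 0.1744]
orientation: [[0.288, 0.828, 0.481], [0.958, -0.251, -0.142], [0.003, 0.502, -0.865]]
wrist_force: [-3.1, 0.7, -4.1]
width: 0.128
```

```bash
python3 -c "
from h import *
from rig import robot
state(robot.observe())"
```

```text
t 13.23 tilt 30.13 yaw -16.85 bar inner x,y,z mm [-67.7  -0.    6.5] outer z 0.5 slot x,z 53.4 76.8 org [-2.8 -0.1 44.1] F mould [-3.2 -0.2 -4.1] T [0.27 1.24 0.02] w 0.128
```

Neck contact felt: Fx is about -3 N at bar x ≈ -68, so the stud axis is near -60. I'll back off slightly and swing down along a clearance-checked path.

```bash
cat >> h.py <<'E'
def path(o,W,jaw=-1):     # W: (tilt, xb mm, outer z mm, rows)
    p,R=o["eef_pos"],o["orientation"]
    for t,xb,oz,n in W:
        p2,R2=tcp(xb/1e3,(oz+12*np.sin(np.radians(t)))/1e3,t);p,R=plan(p,R,p2,R2,n,jaw)
E
python3 - <<'E'
from h import *
from rig import robot
path(robot.observe(),[(30,-68.7,.8,1),(22,-68.8,.9,4),(16,-69.2,.9,3)])
E
```

```text
[[[0.0002,-0.0007,-0.0006],[0.13,-0.16,-0.08],-1]]
end [ 0.6008 -0.1242  0.1746] max step 0.0009433981132056604 0.2211334438749598
[[[-0.0,0.0001,0.0029],[2.0,0.0,-0.0],-1],[[-0.0,0.0001,0.0029],[2.0,0.0,-0.0],-1],[[-0.0,0.0003,0.0028],[2.0,0.0,-0.0],-1],[[-0.0,0.0003,0.0029],[2.0,0.0,-0.0],-1]]
end [ 0.6065 -0.1259  0.1647] max step 0.0029154759474226497 2.0
[[[-0.0,0.0,0.0029],[2.0,0.0,-0.0],-1],[[-0.0,0.0002,0.0029],[2.0,0.0,-0.0],-1],[[-0.0,0.0002,0.003],[2.0,0.0,-0.0],-1]]
end [ 0.6097 -0.1269  0.1566] max step 0.0030066592756745818 2.0
```

Request:
step_arm(
  increments=[
    [[0.0001, -0.0007, -0.0006], [0.13, 0, 0], -1],
    [[0, 0.0001, 0.0029], [2, 0, 0], -1],
    [[0, 0.0001, 0.0029], [2, 0, 0], -1],
    [[0, 0.0003, 0.0028], [2, 0, 0], -1],
    [[0, 0.0003, 0.0029], [2, 0, 0], -1],
  ],
)

```text
t: 13.65
eef_pos: [0.6071, -0.1263, 0.1654]
orientation: [[0.288, 0.887, 0.36], [0.958, -0.268, -0.106], [0.003, 0.375, -0.927]]
wrist_force: [-1.2, -0.0, -3.5]
width: 0.129
```

Request:
step_arm(
  increments=[
    [[0, 0, 0], [0, 0, 0], -1],
    [[0, 0, 0], [0, 0, 0], -1],
  ],
)

```text
t: 13.82
eef_pos: [0.607, -0.1262, 0.165]
orientation: [[0.288, 0.887, 0.361], [0.958, -0.268, -0.106], [0.003, 0.377, -0.926]]
wrist_force: [-1.3, 0.6, -3.7]
width: 0.132
```

Run:
```python
from h import *
from rig import robot
o=robot.observe();state(o);path(o,[(15,-69.0,.9,5)])
```

```text
t 13.82 tilt 22.12 yaw -16.81 bar inner x,y,z mm [-68.1   0.1   5.6] outer z 1.1 slot x,z 61.6 58.3 org [ 1.3 -0.  33.8] F mould [-1.4  0.2 -3.7] T [0.16 0.78 0.  ] w 0.132
[[[0.0,-0.0001,0.0021],[1.42,-0.03,-0.01],-1],[[0.0,-0.0,0.0021],[1.43,-0.04,-0.01],-1],[[0.0,0.0,0.002],[1.42,-0.03,-0.01],-1],[[0.0,0.0001,0.0021],[1.42,-0.03,-0.01],-1],[[0.0,0.0001,0.0021],[1.43,-0.04,-0.0],-1]]
end [ 0.6104 -0.1272  0.1552] max step 0.0021023796041628635 1.4305942821079636
```

Request:
step_arm(
  increments=[
    [[0, -0.0002, 0.0021], [1.42, 0, 0], -1],
    [[0, -0.0001, 0.0021], [1.43, 0, 0], -1],
    [[0, 0, 0.002], [1.42, 0, 0], -1],
    [[0, 0.0001, 0.0021], [1.42, 0, 0], -1],
    [[0, 0.0001, 0.0021], [1.43, 0, 0], -1],
  ],
)

```text
t: 14.23
eef_pos: [0.6102, -0.1272, 0.1555]
orientation: [[0.288, 0.925, 0.249], [0.958, -0.279, -0.072], [0.003, 0.259, -0.966]]
wrist_force: [-0.1, -0.0, -4.4]
width: 0.135
```

Request:
step_arm(
  increments=[
    [[0, 0, 0], [0, 0, 0], -1],
    [[0, 0, 0], [0, 0, 0], -1],
  ],
)

```text
t: 14.4
eef_pos: [0.6103, -0.1272, 0.1554]
orientation: [[0.288, 0.924, 0.25], [0.958, -0.279, -0.072], [0.003, 0.26, -0.966]]
wrist_force: [0.3, -0.7, -3.7]
width: 0.131
```

Run:
```python
from h import *
from rig import robot
o=robot.observe();state(o);path(o,[(12,-70,.8,2),(8,-70.5,.8,3)])
```

```text
t 14.4 tilt 15.07 yaw -16.79 bar inner x,y,z mm [-69.1  -0.    4.1] outer z 0.9 slot x,z 66.1 40.5 org [ 3.3 -0.1 23.6] F mould [ 0.5 -0.6 -3.7] T [-0.02  0.39  0.02] w 0.131
[[[0.0,-0.0003,0.0022],[1.53,-0.08,-0.02],-1],[[0.0001,-0.0002,0.0023],[1.54,-0.08,-0.01],-1]]
end [ 0.6109 -0.1273  0.1509] max step 0.0023108440016582684 1.5421089455677248
[[[-0.0,0.0,0.002],[1.33,-0.0,-0.0],-1],[[-0.0,0.0001,0.0019],[1.34,-0.0,-0.0],-1],[[-0.0,0.0001,0.002],[1.33,-0.0,-0.0],-1]]
end [ 0.6121 -0.1277  0.1451] max step 0.002002498439450079 1.34
```

Request:
step_arm(
  increments=[
    [[0, -0.0003, 0.0022], [1.53, 0, 0], -1],
    [[0, -0.0002, 0.0023], [1.54, 0, 0], -1],
    [[0, 0, 0], [0, 0, 0], -1],
  ],
)

```text
t: 14.65
eef_pos: [0.6108, -0.1274, 0.1506]
orientation: [[0.288, 0.937, 0.198], [0.958, -0.283, -0.057], [0.003, 0.206, -0.978]]
wrist_force: [-0.3, -0.4, -3.5]
width: 0.131
```

Request:
step_arm(
  increments=[
    [[0, 0, 0.002], [1.33, 0, 0], -1],
    [[0, 0.0001, 0.0019], [1.34, 0, 0], -1],
    [[0, 0.0001, 0.002], [1.33, 0, 0], -1],
    [[0, 0, 0], [0, 0, 0], -1],
    [[0, 0, 0], [0, 0, 0], -1],
  ],
)

```text
t: 15.07
eef_pos: [0.6119, -0.1276, 0.1451]
orientation: [[0.288, 0.948, 0.134], [0.958, -0.286, -0.037], [0.003, 0.139, -0.99]]
wrist_force: [0.5, -0.8, -2.8]
width: 0.129
```

Run:
```python
from h import *
from rig import robot
o=robot.observe();state(o);path(o,[(7.5,-73.5,.7,3),(3,-74.6,.7,3)])
```

```text
t 15.07 tilt 7.99 yaw -16.77 bar inner x,y,z mm [-70.7   0.    2.4] outer z 0.8 slot x,z 67.9 21.9 org [ 3.5  0.  12.9] F mould [ 0.7 -0.6 -2.8] T [-0.11  0.26  0.03] w 0.129
[[[0.0,-0.0009,0.0001],[0.16,-0.06,-0.01],-1],[[0.0,-0.0009,0.0002],[0.17,-0.05,-0.0],-1],[[0.0,-0.0009,0.0001],[0.16,-0.06,-0.01],-1]]
end [ 0.6094 -0.1269  0.1443] max step 0.0009219544457292888 0.17720045146669353
[[[0.0,-0.0001,0.0022],[1.5,-0.0,0.0],-1],[[0.0,-0.0001,0.0022],[1.5,-0.0,0.0],-1],[[0.0,-0.0001,0.0023],[1.5,-0.0,0.0],-1]]
end [ 0.6098 -0.127   0.1376] max step 0.0023021728866442675 1.5
```

Request:
step_arm(
  increments=[
    [[0, -0.0009, 0.0001], [0.16, 0, 0], -1],
    [[0, -0.0009, 0.0002], [0.17, 0, 0], -1],
    [[0, -0.0009, 0.0001], [0.16, 0, 0], -1],
    [[0, 0, 0], [0, 0, 0], -1],
  ],
)

```text
t: 15.4
eef_pos: [0.609, -0.1267, 0.1442]
orientation: [[0.288, 0.95, 0.124], [0.958, -0.286, -0.034], [0.003, 0.128, -0.992]]
wrist_force: [0.0, 0.8, -3.6]
width: 0.136
```

Request:
step_arm(
  increments=[
    [[0, -0.0001, 0.0022], [1.5, 0, 0], -1],
    [[0, -0.0001, 0.0022], [1.5, 0, 0], -1],
    [[0, 0, 0], [0, 0, 0], -1],
    [[0, 0, 0], [0, 0, 0], -1],
  ],
)

```text
t: 15.73
eef_pos: [0.6096, -0.1269, 0.1396]
orientation: [[0.288, 0.955, 0.074], [0.958, -0.287, -0.019], [0.003, 0.077, -0.997]]
wrist_force: [-0.1, 1.1, -3.2]
width: 0.133
```

Run:
```python
from h import *
from rig import robot
o=robot.observe();state(o);path(o,[(2.5,-74.6,.6,2),(0,-74.9,.5,2)])
```

```text
t 15.73 tilt 4.40 yaw -16.75 bar inner x,y,z mm [-74.4   0.1   1.5] outer z 0.6 slot x,z 65.2 12.2 org [0.4 0.1 7.2] F mould [-0.4  1.  -3.2] T [0.03 0.24 0.01] w 0.133
[[[-0.0,0.0001,0.0014],[0.95,-0.09,-0.0],-1],[[-0.0,0.0001,0.0014],[0.95,-0.09,-0.0],-1]]
end [ 0.61   -0.127   0.1368] max step 0.00140356688476182 0.9542536350467835
[[[-0.0,0.0001,0.0019],[1.25,0.0,-0.0],-1],[[-0.0,0.0001,0.0019],[1.25,0.0,-0.0],-1]]
end [ 0.6103 -0.1271  0.133 ] max step 0.001902629759044045 1.25
```

Request:
step_arm(
  increments=[
    [[0, 0.0001, 0.0014], [0.95, 0, 0], -1],
    [[0, 0.0001, 0.0014], [0.95, 0, 0], -1],
    [[0, 0, 0], [0, 0, 0], -1],
  ],
)

```text
t: 15.98
eef_pos: [0.6101, -0.1271, 0.1366]
orientation: [[0.288, 0.957, 0.041], [0.958, -0.288, -0.009], [0.003, 0.042, -0.999]]
wrist_force: [-0.2, -0.1, -3.1]
width: 0.131
```

Request:
step_arm(
  increments=[
    [[0, 0.0001, 0.0018], [1.25, 0, 0], -1],
    [[0, 0, 0], [0, 0, 0], -1],
    [[0, 0.0001, 0.0018], [1.25, 0, 0], -1],
    [[0, 0, 0], [0, 0, 0], -1],
    [[0, 0, 0], [0, 0, 0], -1],
  ],
)

```text
t: 16.4
eef_pos: [0.6103, -0.1271, 0.1333]
orientation: [[0.288, 0.958, 0.001], [0.958, -0.288, 0.003], [0.003, 0.0, -1.0]]
wrist_force: [0.9, -0.4, -3.3]
width: 0.134
```

Run:
```python
from h import *
from rig import robot
import pickle
o=robot.observe();state(o)
f=robot.grab_frame("wrist");pickle.dump([f,o],open("w6.pkl","wb"))
cv2.imwrite("pics/w6.png",crop(f,0,0,512,384,1.5))
```

```text
t 16.4 tilt 0.01 yaw -16.74 bar inner x,y,z mm [-74.8   0.1   0.8] outer z 0.8 slot x,z 65.2 0.8 org [0.2 0.1 0.8] F mould [ 1.  -0.1 -3.3] T [-0.07  0.14  0.02] w 0.134
```

View pics/w6.png

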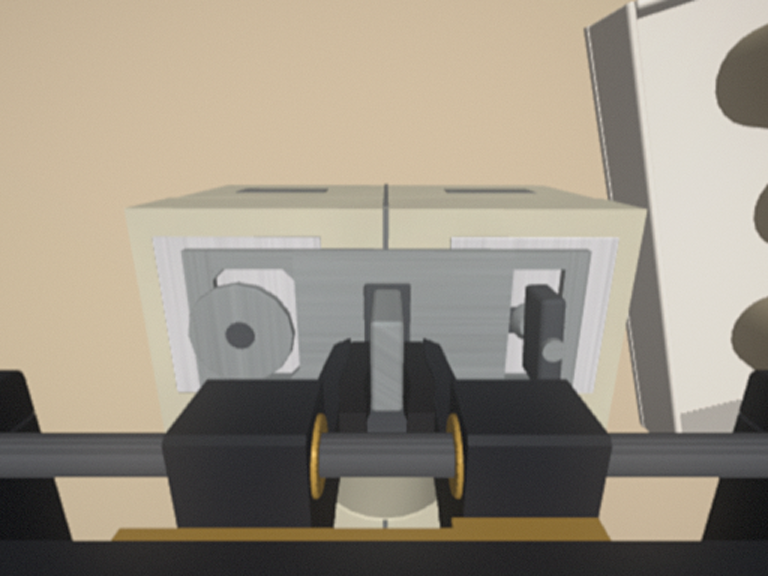

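The picture shows the stud head at (241,335) overlapping the end bar and the button at (545,335) standing through the slot. Forces are light. I'll lower the last 0.8 mm, open the fingers partway and lift off.

Request:
step_arm(
  increments=[
    [[0, 0, 0.0005], [0, 0, 0], -1],
    [[0, 0, 0.0004], [0, 0, 0], -1],
    [[0, 0, 0], [0, 0, 0], -1],
    [[0, 0, 0], [0, 0, 0], -1],
  ],
)

```text
t: 16.78
eef_pos: [0.6104, -0.1273, 0.1329]
orientation: [[0.288, 0.958, 0.001], [0.958, -0.288, 0.002], [0.003, 0.001, -1.0]]
wrist_force: [0.9, -1.4, -1.0]
width: 0.129
```

Request:
step_arm(
  increments=[
    [[0, 0, 0], [0, 0, 0], -0.1],
    [[0, 0, 0], [0, 0, 0], -0.1],
    [[0, 0, 0], [0, 0, 0], -0.1],
    [[0, 0, 0], [0, 0, 0], -0.1],
    [[0, 0, 0], [0, 0, 0], -0.1],
  ],
)

```text
t: 17.2
eef_pos: [0.6102, -0.127, 0.1325]
orientation: [[0.288, 0.958, 0.0], [0.958, -0.288, 0.003], [0.003, -0.0, -1.0]]
wrist_force: [-0.1, 0.7, -1.4]
width: 0.445
```

Run:
```python
from h import *
from rig import robot
o=robot.observe();state(o);p=np.array(o["eef_pos"]);R=o["orientation"]
# raise 45 mm, go above button (mould x=65), then down
b=C0+MX*.065;R0=toolR(YAW,0)
p2=np.array([p[0],p[1],.195]);q,C=plan(p,R,p2,R0,3,-.1)
q,C=plan(q,C,[b[0],b[1],.195],R0,3,-.1)
```

```text
t 17.2 tilt -0.02 yaw -16.74 bar inner x,y,z mm [-75.    0.1   0.1] outer z 0.1 slot x,z 65.0 -0.0 org [0.  0.1 0. ] F mould [-0.3  0.6 -1.4] T [-0.07  0.07 -0.  ] w 0.445
[[[0.0001,-0.0,-0.0208],[-0.01,-0.06,0.0],-0.1],[[0.0,-0.0,-0.0209],[-0.01,-0.06,0.0],-0.1],[[0.0,-0.0,-0.0208],[-0.0,-0.06,0.01],-0.1]]
end [ 0.6103 -0.1271  0.195 ] max step 0.0209 0.0608276253029822
[[[0.001,0.022,0.0],[-0.0,0.0,-0.0],-0.1],[[0.001,0.022,0.0],[-0.0,0.0,-0.0],-0.1],[[0.001,0.0219,0.0],[-0.0,0.0,-0.0],-0.1]]
end [ 0.6742 -0.1432  0.195 ] max step 0.02202271554554524 0.0
```

Request:
step_arm(
  increments=[
    [[0, 0, -0.01], [0, 0, 0], -0.1],
    [[0, 0, -0.0265], [0, 0, 0], -0.1],
    [[0, 0, -0.026], [0, 0, 0], -0.1],
    [[0, 0, 0], [0, 0, 0], -0.1],
  ],
)

```text
t: 17.53
eef_pos: [0.612, -0.1279, 0.201]
orientation: [[0.288, 0.958, 0.009], [0.958, -0.288, -0.001], [0.002, 0.009, -1.0]]
wrist_force: [0.8, 0.7, 1.9]
width: 0.452
```

Request:
step_arm(
  increments=[
    [[0.001, 0.022, 0], [0, 0, 0], -0.1],
    [[0.001, 0.022, 0], [0, 0, 0], -0.1],
    [[0.001, 0.0219, 0], [0, 0, 0], -0.1],
    [[0, 0, 0], [0, 0, 0], -0.1],
    [[0, 0, 0], [0, 0, 0], -0.1],
  ],
)

```text
t: 17.95
eef_pos: [0.6744, -0.1435, 0.1943]
orientation: [[0.288, 0.958, -0.0], [0.958, -0.288, 0.003], [0.003, -0.001, -1.0]]
wrist_force: [0.3, 0.3, -0.5]
width: 0.446
```

Run:
```python
from h import *
from rig import robot
import pickle
o=robot.observe();state(o);p=np.array(o["eef_pos"]);print(p)
f=robot.grab_frame("wrist");pickle.dump([f,o],open("w7.pkl","wb"))
cv2.imwrite("pics/w7.png",crop(f,0,0,512,384,1.5))
print("pred button top",w2px(f,C0+MX*.065+[0,0,.0295])*1.5,"grip top",w2px(f,C0+[0,0,.045])*1.5)
b=C0+MX*.065
plan(p,o["orientation"],[b[0],b[1],.130],toolR(YAW,0),4,-.1)
```

```text
t 17.95 tilt -0.07 yaw -16.74 bar inner x,y,z mm [-8.8  2.9 61.9] outer z 61.9 slot x,z 131.2 61.8 org [66.2  2.9 61.8] F mould [ 0.2  0.4 -0.5] T [-0.08  0.09  0.03] w 0.446
[ 0.67441154 -0.14346578  0.19432633]
pred button top [383.42796917 301.88659764] grip top [251.26355279 312.70175158]
[[[-0.0,-0.0,0.0161],[-0.02,-0.04,0.0],-0.1],[[-0.0,-0.0001,0.0161],[-0.02,-0.05,0.0],-0.1],[[0.0,-0.0,0.016],[-0.01,-0.04,0.01],-0.1],[[0.0,-0.0001,0.0161],[-0.02,-0.05,-0.0],-0.1]]
end [ 0.6742 -0.1433  0.13  ] max step 0.016100310556011025 0.05385164807134504
```

View pics/w7.png

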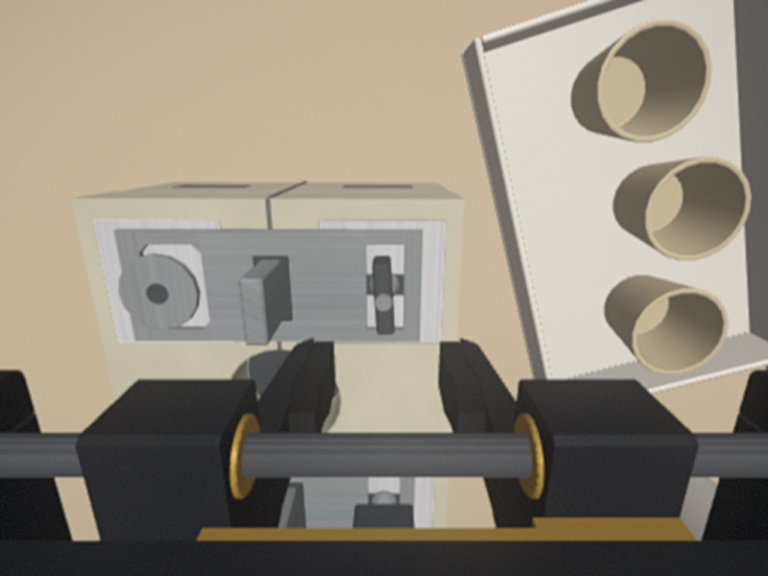

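The released plate lies flat, and the button centre is at (384,302), as predicted at (383,302). I'll descend on the button bar and close the fingers.

Request:
step_arm(
  increments=[
    [[0, 0, 0.0161], [0, 0, 0], -0.1],
    [[0, 0, 0.0161], [0, 0, 0], -0.1],
    [[0, 0, 0.016], [0, 0, 0], -0.1],
    [[0, 0, 0.0161], [0, 0, 0], -0.1],
    [[0, 0, 0], [0, 0, 0], -0.1],
  ],
)

```text
t: 18.42
eef_pos: [0.6722, -0.1425, 0.1279]
orientation: [[0.288, 0.958, -0.005], [0.958, -0.288, 0.005], [0.003, -0.006, -1.0]]
wrist_force: [0.2, -0.0, -0.5]
width: 0.455
```

Request:
step_arm(
  increments=[
    [[0, 0, 0], [0, 0, 0], -1],
    [[0, 0, 0], [0, 0, 0], -1],
    [[0, 0, 0], [0, 0, 0], -1],
    [[0, 0, 0], [0, 0, 0], -1],
    [[0, 0, 0], [0, 0, 0], -1],
  ],
)

```text
t: 18.83
eef_pos: [0.6744, -0.1432, 0.1315]
orientation: [[0.288, 0.958, 0.002], [0.958, -0.288, 0.003], [0.003, 0.001, -1.0]]
wrist_force: [0.2, 0.6, 0.2]
width: 0.095
```

Request:
step_arm(
  increments=[
    [[0, 0, 0], [0, 0, 0], -1],
    [[0, 0, 0], [0, 0, 0], -1],
  ],
)

```text
t: 19.0
eef_pos: [0.6742, -0.1432, 0.1308]
orientation: [[0.288, 0.958, 0.001], [0.958, -0.288, 0.003], [0.003, -0.0, -1.0]]
wrist_force: [-0.1, 0.4, -0.6]
width: 0.006
```

```bash
python3 -c "
from h import *
from rig import robot
o=robot.observe();state(o);print(o['eef_pos'],o['joints'])"
```

```text
t 19.0 tilt -0.01 yaw -16.75 bar inner x,y,z mm [-9.   3.1 -1.6] outer z -1.6 slot x,z 131.0 -1.7 org [66.   3.1 -1.6] F mould [-0.2  0.4 -0.6] T [-0.11  0.15  0.01] w 0.006
[ 0.67422965 -0.1431946   0.13084382] [-0.38177581  0.69084909  0.99303638  0.00301179  1.45819988 -0.08982812]
```

The jaws shut completely (0.006), so the bar isn't between them. I need a look.

Run:
```python
from h import *
from rig import robot
f=robot.grab_frame("wrist");g=robot.grab_frame("scene");t=robot.grab_frame("top")
s=crop(g,165,125,90,80,5);t=crop(t,290,125,76,76,5.26)
a=crop(f,140,130,230,130,3.3)
h=400;im=np.hstack([cv2.resize(s,(400,356)),cv2.resize(t,(356,356))])
a=cv2.resize(a,(420,237));b=np.zeros((237,756,3),np.uint8);b[:,:420]=a
cv2.imwrite("pics/w8.png",np.vstack([im,b]))
```

```text
(no output)
```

View pics/w8.png

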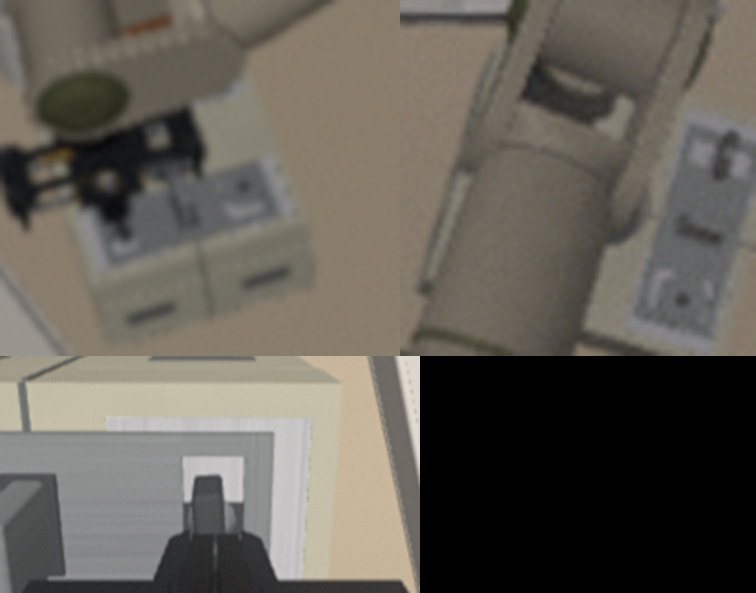

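Run:
```python
from h import *
from rig import robot
import pickle
o=robot.observe();print(o["width"],o["eef_pos"])
f=robot.grab_frame("wrist");pickle.dump([f,o],open("w8.pkl","wb"))
V=lambda X:((w2px(f,X)-[140,130])*1.826+[0,356]).round(0)
for y in(-.02,0,.02):
    for z in(.0075,.0295):print("bar y",y,"z",z,[V(C0+MX*(.065+d)+MY*y+np.array([0,0,z])).tolist() for d in(-.005,.005)])
p=np.array(o["eef_pos"]);R=np.array(o["orientation"])
for x in(-.009,.009):
    for z in(0,-.019):print("finger x",x,"z",z,V(p+R@[x,0,z]).tolist())
# w7 check, 1.5x full-frame coordinates
f7,o7=pickle.load(open("w7.pkl","rb"))
for y in(-.02,.02):print("w7 top",[(w2px(f7,C0+MX*(.065+d)+MY*y+np.array([0,0,.0295]))*1.5).round(0).tolist() for d in(-.005,.005)])
```

```text
0.004088657405844274 [ 0.67420272 -0.14317341  0.13065053]
bar y -0.02 z 0.0075 [[198.0, 577.0], [225.0, 577.0]]
bar y -0.02 z 0.0295 [[195.0, 611.0], [226.0, 611.0]]
bar y 0 z 0.0075 [[197.0, 527.0], [225.0, 527.0]]
bar y 0 z 0.0295 [[195.0, 556.0], [226.0, 556.0]]
bar y 0.02 z 0.0075 [[196.0, 474.0], [225.0, 474.0]]
bar y 0.02 z 0.0295 [[194.0, 497.0], [227.0, 497.0]]
finger x -0.009 z 0 [211.0, 554.0]
finger x -0.009 z -0.019 [210.0, 582.0]
finger x 0.009 z 0 [211.0, 507.0]
finger x 0.009 z -0.019 [210.0, 531.0]
w7 top [[374.0, 337.0], [393.0, 337.0]]
w7 top [[374.0, 265.0], [393.0, 265.0]]
```

My numbers suggest the visible fingertips end near the bar's top (z≈0.149), i.e. well behind the nominal TCP. I'll feel downward gently to test this.

Request:
step_arm(
  increments=[
    [[0, 0, 0.001], [0, 0, 0], -1],
    [[0, 0, 0], [0, 0, 0], -1],
  ],
)

```text
t: 19.37
eef_pos: [0.6741, -0.1431, 0.1294]
orientation: [[0.288, 0.958, 0.0], [0.958, -0.288, 0.003], [0.003, -0.001, -1.0]]
wrist_force: [0.4, -0.3, 0.6]
width: 0.006
```

Request:
step_arm(
  increments=[
    [[0, 0, 0.001], [0, 0, 0], -1],
    [[0, 0, 0], [0, 0, 0], -1],
  ],
)

```text
t: 19.53
eef_pos: [0.6743, -0.1432, 0.1288]
orientation: [[0.288, 0.958, 0.001], [0.958, -0.288, 0.003], [0.003, -0.0, -1.0]]
wrist_force: [0.7, 0.6, 0.2]
width: 0.009
```

Request:
step_arm(
  increments=[
    [[0, 0, 0.001], [0, 0, 0], -1],
    [[0, 0, 0], [0, 0, 0], -1],
  ],
)

```text
t: 19.7
eef_pos: [0.6743, -0.1432, 0.1287]
orientation: [[0.288, 0.958, 0.002], [0.958, -0.288, 0.002], [0.003, 0.001, -1.0]]
wrist_force: [-2.8, 1.0, 6.6]
width: 0.009
```

Contact comes at TCP z = 0.1287 with about 7 N, so the real tips rest on the bar's top, roughly 20 mm behind the reported TCP. I'll go up, open to 24 mm, and descend lower around the bar.

Request:
step_arm(
  increments=[
    [[0, 0, -0.004], [0, 0, 0], -1],
    [[0, 0, -0.012], [0, 0, 0], -0.45],
    [[0, 0, -0.009], [0, 0, 0], -0.45],
    [[0, 0, 0], [0, 0, 0], -0.45],
    [[0, 0, 0], [0, 0, 0], -0.45],
  ],
)

```text
t: 20.12
eef_pos: [0.6744, -0.1433, 0.153]
orientation: [[0.288, 0.958, 0.001], [0.958, -0.288, 0.003], [0.003, 0.001, -1.0]]
wrist_force: [-0.2, 0.7, 0.3]
width: 0.269
```

Request:
step_arm(
  increments=[
    [[0, 0, 0], [0, 0, 0], -0.45],
    [[0, 0, 0.01], [0, 0, 0], -0.45],
    [[0, 0, 0.008], [0, 0, 0], -0.45],
    [[0, 0, 0.003], [0, 0, 0], -0.45],
    [[0, 0, 0], [0, 0, 0], -0.45],
  ],
)

```text
t: 20.53
eef_pos: [0.6736, -0.143, 0.1297]
orientation: [[0.288, 0.958, -0.003], [0.958, -0.288, 0.004], [0.003, -0.004, -1.0]]
wrist_force: [-0.2, -0.4, -0.5]
width: 0.273
```

```bash
python3 -c "
from h import *
from rig import robot
o=robot.observe();state(o);print(o['eef_pos'])
b=C0+MX*.065;plan(o['eef_pos'],o['orientation'],[b[0],b[1],.118],toolR(YAW,0),5,-.45)"
```

```text
t 20.53 tilt -0.21 yaw -16.75 bar inner x,y,z mm [-9.8  3.1 -2.5] outer z -2.5 slot x,z 130.2 -3.0 org [65.2  3.1 -2.8] F mould [-0.  -0.4 -0.5] T [-0.1   0.08  0.01] w 0.273
[ 0.67357097 -0.14297759  0.1296933 ]
[[[-0.0,0.0002,0.0023],[-0.04,-0.04,0.0],-0.45],[[-0.0,0.0001,0.0024],[-0.04,-0.04,0.0],-0.45],[[-0.0,0.0002,0.0023],[-0.05,-0.03,0.0],-0.45],[[-0.0001,0.0001,0.0024],[-0.04,-0.04,0.0],-0.45],[[0.0,0.0001,0.0023],[-0.04,-0.04,0.0],-0.45]]
end [ 0.6742 -0.1432  0.118 ] max step 0.0024041630560342614 0.05830951894845301
```

Request:
step_arm(
  increments=[
    [[0, 0.0002, 0.0023], [0, 0, 0], -0.45],
    [[0, 0.0001, 0.0024], [0, 0, 0], -0.45],
    [[0, 0.0002, 0.001], [0, 0, 0], -0.45],
    [[0, 0, 0], [0, 0, 0], -0.45],
  ],
)

```text
t: 20.87
eef_pos: [0.6747, -0.1433, 0.1258]
orientation: [[0.288, 0.958, 0.0], [0.958, -0.288, 0.003], [0.003, -0.001, -1.0]]
wrist_force: [-0.0, 0.8, 0.3]
width: 0.274
```

Request:
step_arm(
  increments=[
    [[0, 0, 0.002], [0, 0, 0], -0.45],
    [[0, 0, 0], [0, 0, 0], -0.45],
    [[0, 0, 0], [0, 0, 0], -0.45],
  ],
)

```text
t: 21.12
eef_pos: [0.6747, -0.1433, 0.124]
orientation: [[0.288, 0.958, 0.0], [0.958, -0.288, 0.003], [0.003, -0.0, -1.0]]
wrist_force: [-0.2, 0.3, 0.2]
width: 0.276
```

No contact at TCP 0.124, which is below the plate's top, so the tip offset is confirmed. I'll go on to 0.117 and grip.

Request:
step_arm(
  increments=[
    [[0, 0, 0.002], [0, 0, 0], -0.45],
    [[0, 0, 0.001], [0, 0, 0], -0.45],
    [[0, 0, 0], [0, 0, 0], -0.45],
  ],
)

```text
t: 21.37
eef_pos: [0.6746, -0.1433, 0.1206]
orientation: [[0.288, 0.958, -0.0], [0.958, -0.288, 0.003], [0.003, -0.001, -1.0]]
wrist_force: [-0.3, -0.3, 0.6]
width: 0.272
```

Request:
step_arm(
  increments=[
    [[0, 0, 0.002], [0, 0, 0], -0.45],
    [[0, 0, 0.002], [0, 0, 0], -0.45],
    [[0, 0, 0], [0, 0, 0], -0.45],
    [[0, 0, 0], [0, 0, 0], -0.45],
  ],
)

```text
t: 21.7
eef_pos: [0.6746, -0.1433, 0.1168]
orientation: [[0.288, 0.958, 0.0], [0.958, -0.288, 0.003], [0.003, -0.001, -1.0]]
wrist_force: [-0.4, -0.0, 0.2]
width: 0.275
```

Request:
step_arm(
  increments=[
    [[0, 0, 0], [0, 0, 0], -1],
    [[0, 0, 0], [0, 0, 0], -1],
    [[0, 0, 0], [0, 0, 0], -1],
    [[0, 0, 0], [0, 0, 0], -1],
    [[0, 0, 0], [0, 0, 0], -1],
  ],
)

```text
t: 22.12
eef_pos: [0.6729, -0.1425, 0.117]
orientation: [[0.288, 0.958, -0.004], [0.958, -0.288, 0.005], [0.003, -0.005, -1.0]]
wrist_force: [-9.3, 2.7, 3.4]
width: 0.106
```

The bar is gripped (width 0.106). The fingers sit 1.8 mm too far in +x, so I'll relieve that and then turn in small rows.

Request:
step_arm(
  increments=[
    [[0, -0.001, 0], [0, 0, 0], -1],
    [[0, -0.0008, 0], [0, 0, 0], -1],
    [[0, 0, 0], [0, 0, 0], -1],
  ],
)

```text
t: 22.37
eef_pos: [0.6729, -0.1425, 0.117]
orientation: [[0.288, 0.958, 0.001], [0.958, -0.288, 0.003], [0.003, -0.0, -1.0]]
wrist_force: [-0.9, 2.1, 0.9]
width: 0.11
```

Request:
step_arm(
  increments=[
    [[0, 0, 0], [0, 0, 5], -1],
    [[0, 0, 0], [0, 0, 5], -1],
    [[0, 0, 0], [0, 0, 5], -1],
    [[0, 0, 0], [0, 0, 0], -1],
  ],
)

```text
t: 22.7
eef_pos: [0.6728, -0.1425, 0.117]
orientation: [[0.529, 0.849, -0.0], [0.849, -0.529, 0.004], [0.003, -0.002, -1.0]]
wrist_force: [-2.0, 2.0, 1.2]
width: 0.107
```

```bash
python3 -c "
from h import *
from rig import robot
o=robot.observe();state(o);print(o['eef_pos'],np.round(o['joints'],2))"
```

```text
t 22.7 tilt -0.11 yaw -31.92 bar inner x,y,z mm [ -7.2  22.6 -15.4] outer z -15.3 slot x,z 127.9 -15.6 org [ 65.2   3.  -15.5] F mould [-2.5  1.3  1.2] T [ 0.37  0.44 -0.03] w 0.107
[ 0.6728176  -0.14248868  0.11699352] [-0.38  0.7   1.02  0.    1.43  0.17]
```

Turning easily, with forces around 2 N. I'll continue.

Request:
step_arm(
  increments=[
    [[0, 0, 0], [0, 0, 6], -1],
    [[0, 0, 0], [0, 0, 6], -1],
    [[0, 0, 0], [0, 0, 6], -1],
    [[0, 0, 0], [0, 0, 6], -1],
    [[0, 0, 0], [0, 0, 0], -1],
  ],
)

```text
t: 23.12
eef_pos: [0.6727, -0.1423, 0.117]
orientation: [[0.827, 0.562, -0.0], [0.562, -0.827, 0.004], [0.002, -0.003, -1.0]]
wrist_force: [-3.0, 3.5, 2.0]
width: 0.108
```

Request:
step_arm(
  increments=[
    [[0, 0, 0], [0, 0, 6], -1],
    [[0, 0, 0], [0, 0, 6], -1],
    [[0, 0, 0], [0, 0, 6], -1],
    [[0, 0, 0], [0, 0, 0], -1],
  ],
)

```text
t: 23.45
eef_pos: [0.6726, -0.1422, 0.117]
orientation: [[0.96, 0.28, -0.001], [0.28, -0.96, 0.004], [0.001, -0.004, -1.0]]
wrist_force: [-3.9, 3.8, 2.8]
width: 0.112
```

Request:
step_arm(
  increments=[
    [[-0.0005, -0.0007, 0], [0, 0, 5.8], -1],
    [[0, 0, 0], [0, 0, 5.8], -1],
    [[0, 0, 0], [0, 0, 5.8], -1],
    [[0, 0, 0], [0, 0, 5.8], -1],
    [[0, 0, 0], [0, 0, 5.3], -1],
  ],
)

```text
t: 23.87
eef_pos: [0.6726, -0.142, 0.117]
orientation: [[0.977, -0.211, 0.001], [-0.211, -0.977, 0.003], [0.001, -0.004, -1.0]]
wrist_force: [0.2, 2.4, -0.9]
width: 0.111
```

Request:
step_arm(
  increments=[
    [[0, 0, 0], [0, 0, 0], -1],
    [[0, 0, 0], [0, 0, 0], -1],
  ],
)

```text
t: 24.03
eef_pos: [0.6726, -0.142, 0.117]
orientation: [[0.979, -0.206, 0.001], [-0.206, -0.979, 0.003], [0.0, -0.004, -1.0]]
wrist_force: [0.6, 3.1, 0.6]
width: 0.108
```

```bash
python3 -c "
from h import *
from rig import robot
o=robot.observe();state(o);print(o['eef_pos'],np.round(o['joints'],2))"
```

```text
t 24.03 tilt -0.20 yaw -101.89 bar inner x,y,z mm [ 59.8  74.7 -15.2] outer z -15.2 slot x,z 71.6 -15.7 org [ 66.1   0.  -15.5] F mould [-0.3  3.1  0.6] T [ 0.63  0.06 -0.06] w 0.108
[ 0.67258371 -0.14198706  0.11698722] [-0.38  0.7   1.02  0.    1.42  1.4 ]
```

Turned by about 85° (1.49 rad). Release and retreat upward.

Request:
step_arm(
  increments=[
    [[0, 0, 0], [0, 0, 0], -0.4],
    [[0, 0, 0], [0, 0, 0], -0.4],
    [[0, 0, 0], [0, 0, 0], -0.4],
    [[0, 0, 0], [0, 0, 0], -0.4],
  ],
)

```text
t: 24.37
eef_pos: [0.6723, -0.1426, 0.1169]
orientation: [[0.977, -0.211, 0.0], [-0.211, -0.977, 0.003], [-0.0, -0.003, -1.0]]
wrist_force: [-0.1, -0.7, 0.2]
width: 0.297
```

Request:
step_arm(
  increments=[
    [[0, 0, -0.005], [0, 0, 0], -0.4],
    [[0, 0, -0.02], [0, 0, 0], -0.4],
    [[0, 0, -0.03], [0, 0, 0], -0.4],
    [[0, 0, -0.03], [0, 0, 0], -0.4],
    [[0, 0, -0.02], [0, 0, 0], -0.4],
  ],
)

```text
t: 24.78
eef_pos: [0.6726, -0.1428, 0.2256]
orientation: [[0.977, -0.212, 0.004], [-0.212, -0.977, 0.001], [0.004, -0.002, -1.0]]
wrist_force: [0.7, -0.7, 0.4]
width: 0.301
```

Request:
step_arm(
  increments=[
    [[0, 0, -0.02], [0, 0, 0], -0.4],
    [[0, 0, 0], [0, 0, 0], -0.4],
    [[0, 0, 0], [0, 0, 0], -0.4],
    [[0, 0, 0], [0, 0, 0], -0.4],
  ],
)

```text
t: 25.12
eef_pos: [0.6718, -0.1425, 0.2406]
orientation: [[0.977, -0.212, -0.002], [-0.212, -0.977, 0.004], [-0.002, -0.003, -1.0]]
wrist_force: [0.3, 0.2, -0.6]
width: 0.297
```

Run:
```python
from h import *
from rig import robot
o=robot.observe();print(o["t"],o["eef_pos"],o["width"],o["wrist_force"])
f=robot.grab_frame("wrist")
# rectify the lane at the button-top height to mould coordinates, 1 px = 1 mm: cols x -110..110, rows y +60..-60
def rect(f,z):
    xs,ys=np.meshgrid(np.arange(-110,111),np.arange(60,-61,-1))
    P=C0+xs[...,None]/1e3*MX+ys[...,None]/1e3*MY+np.array([0,0,z]);u=w2px(f,P).astype(np.float32)
    return cv2.remap(f["img"],u[...,0],u[...,1],cv2.INTER_LINEAR)
g=cv2.cvtColor(rect(f,.0295),cv2.COLOR_RGB2GRAY);g5=cv2.cvtColor(rect(f,.005),cv2.COLOR_RGB2GRAY)
print("button patch (rows y 30..-30 step 4, cols x 35..95 step 4)")
print(g[30:91:4,145:206:4])
print("plate patch z=5: row y=30, x -100..100 step 4");print(g5[30,10:211:4]);print(g5[60,10:211:4]);print("col x=30");print(g5[::4,140])
```

```text
25.1167 [ 0.6718497  -0.14252706  0.24056133] 0.2966119184387002 [ 0.3245983   0.17686657 -0.57799688]
button patch (rows y 30..-30 step 4, cols x 35..95 step 4)
[[155 154 158 159 159 159 160 160 157 157 158 158 158 158 148 213]
 [151 153 154 152 152 154 153 153 153 154 154 154 153 153 145 214]
 [153 153 152 155 156 155 156 143 202 208 211 211 173 155 141 213]
 [150 152 152 152 153 154 153 145 203 209 209 209 169 154 146 213]
 [150 150 153 153 153 155 154 137 205 209 210 209 169 153 145 214]
 [150 151 151 151 153 153 152 141 206 207 208 209 173 153 138 213]
 [152 151 152 153 152 151 149 116 120 122 112 113 103  92 146 213]
 [151 150 151  90  91  92  98 154 151  92  95  95  95  72 145 212]
 [150 151 152  91  89  88  94 154 145  87  85  82  85  93 139 213]
 [149 148 149 131 125 142 145 139 191 111 125 206 169 153 145 213]
 [144 144 145 146 148 147 148 135 206 211 209 209 171 154 144 213]
 [149 150 151 150 148 152 151 141 205 210 208 209 176 155 140 213]
 [151 151 152 151 150 153 152 144 205 211 209 209 170 156 143 212]
 [152 151 151 151 153 153 153 138 204 209 208 207 172 155 145 214]
 [150 150 151 150 151 152 151 154 152 153 154 152 155 156 144 212]
 [155 154 156 156 155 158 158 156 157 158 157 159 161 161 152 212]]
plate patch z=5: row y=30, x -100..100 step 4
[101  93  83  84  70  70  57  54  53  54  51  51  42  42  44  44  44  45
  46  46  48  49  50  52  52  52  77 149 149 150 149 151 150 150 152 153
 152 153 153 152 153 153 153 154 152 155 155 179 212 212 210]
[ 99 100  86  83  82  76  64  63  81 105 148 147 147 140 144 193 149 150
 139 144 144 128  89  89  89  91  89  83 147 148 148 149 149 149 128  90
  92  91 126 152 151  92  93  93  93  78 118 187 211 213 199]
col x=30
[195 193 194 199 199 199 198 153 153 154 151 154 151 147 149 146 148 147
 143 149 150 152 148 147 203 197 198 199 193 108  89]
```

The numbers show the bar lying along x (47 to 87 mm, y ≈ 0) across the slot. The plate's end is at about x = 86 and its edges at y ≈ ±34 mm, so it sits in place. Handing in.

```bash
python3 -c "
from rig import robot
print(robot.hand_in());print(robot.observe()['t'])"
```

```text
the job is handed in; nothing more can be done
None
the job is handed in; nothing more can be done
```

The longer plate is fitted in the open lane and locked, and the job is handed in at about 25 s of the 54 s allowed.

**What I did:** I gripped the plate, tilted it 30° and felt for the mould top at about 3 N. I then slid the bar under the stud's head until it met the neck at about 3 N, with the stud offset about +5 mm. I swung the plate level while moving it back, then released it. The turn-button was gripped and turned about 85° (1.49 rad).

**Last checks:**
- **Before release:** the tool pose put the plate at x ≈ 0 mm, y ≈ 0.1 mm, z ≈ 0.1 mm from its fitted place, with 0.0° tilt.
- **After lift-off:** the wrist image, measured by pixel values because the viewing limit was used up, shows the button's bar lying across the slot from x = 47 to 87 mm. The plate's edges are where they belong, to within about 2 mm. The gripper was clear, with no force on the wrist.
- **Other objects:** I did not re-measure the shorter plate or the other objects. The arm's path kept clear of them.

**What disagreed:** The first try at gripping the button closed on nothing. A downward touch (about 7 N) showed the real fingertips about 20 mm behind the reported TCP. I went about 12 mm lower and the second grip held. During it I felt a side force of up to 10 N, and I relieved that before turning.

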